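# Unload the casting flasks from the dust cabinet

## Task

Slide the dust cabinet's guard door fully open, take the hook tool from its stand, catch its hook in the tray's pull loop and drag the tray out until all of it is well clear of the cabinet and its door track, so that there is room to reach the flasks from above; do not touch the tray with the gripper while any of it is still inside. Put the hook tool back on its stand, stand every flask from the tray upright in a nest of its own on the wooden board, and slide the guard fully shut. Leave the tray on the bench in front of the cabinet and do not disturb the other things on the bench.

Things in the scene. Friction and masses are not known exactly. Their poses are not given: they have to be found in the camera images.
- cabinet: Fixed low dust cabinet: mouth 200 mm wide, 285 mm deep, 120 mm clear height, no floor (the bench runs on inside), clear acrylic roof and far side, rest grey. Origin on the bench at the middle of its mouth; +y points into the cabinet, +x along the mouth (away from the robot), z up. Aluminium track over the mouth: x -111 to +314, y -18 to 0, top at 145 mm; a post under its +x end.
- guard (a joint): Clear sliding guard door that hangs from the cabinet's top track in front of the mouth (y = -6 to -12 mm): 0 = fully shut, 0.205 m = fully open, sliding along the cabinet's +x. Stays where it is left; needs about 1.5 N to slide.
- guard_tab (a point): Grip tab standing upright on top of the guard and moving with it: black block 30 mm (along the sliding direction) by 14 mm, rising from the track (145 mm) to 205 mm above the bench. The point is on its centre line 185 mm above the bench, 20 mm under its top. Axes as the cabinet's.
- tray: Loose copper tray, 170 x 170 mm, walls 18 mm high and 4 mm thick, floor 4 mm, about 0.3 kg. Origin under its centre. Stands inside the cabinet at the start with its pull loop towards the mouth (its own -y side).
- tray_eye (a point): Centre of the tray's pull loop: a U of 6 mm steel wire lying level, its centre line 14 mm above the bench, sticking out 41 mm from the middle of the tray's -y wall; the hole is 30 mm wide (x) and 34 mm long (y). The point is 104 mm from the tray's centre. Axes as the tray's.
- hook_grip (a point): Loose hook tool, 0.12 kg; the point is the centre of its wooden handle (140 long, 16 wide, 18 mm high). +x runs along the tool to the hook, z up: an 8 mm steel rod goes straight on to 165 mm from this point, then bends down, leaning slightly back, to hook_tip. At the start it lies level on its stand, hook towards +y (roughly), pointing down.
- hook_tip (a point): Centre of the round lower end (radius 4 mm) of the hook's down-turned leg; 155 mm ahead of hook_grip and 42 mm below it.
- stand_rest (a point): Where hook_grip is when the tool lies on its fixed wooden stand, 67 mm above the bench; x is the tool's direction. Two forked posts 12 mm thick stand 55 mm before and behind this point; the handle's underside rests on them at 58 mm, between cheeks 24 mm apart that rise to 72 mm. Base 150 x 50 x 8 mm.
- flask_a_mid (a point): Casting flask: closed steel cylinder, 52 mm diameter, 42 mm high, about 0.15 kg, pale plaster face with a dark dot on top. The point is its centre, half-way up; z is its axis, up. It stands upright in the tray at the start; two to four of the four flasks are present.
- flask_b_mid (a point): Casting flask: closed steel cylinder, 52 mm diameter, 42 mm high, about 0.15 kg, pale plaster face with a dark dot on top. The point is its centre, half-way up; z is its axis, up. It stands upright in the tray at the start; two to four of the four flasks are present.
- flask_c_mid (a point): Casting flask: closed steel cylinder, 52 mm diameter, 42 mm high, about 0.15 kg, pale plaster face with a dark dot on top. The point is its centre, half-way up; z is its axis, up. It stands upright in the tray at the start; two to four of the four flasks are present.
- flask_d_mid (a point): Casting flask: closed steel cylinder, 52 mm diameter, 42 mm high, about 0.15 kg, pale plaster face with a dark dot on top. The point is its centre, half-way up; z is its axis, up. It stands upright in the tray at the start; two to four of the four flasks are present.
- board_hole0 (a point): One of the four nests in the fixed wooden board (200 x 200 mm, 16 mm high): round recess 59 mm wide and 5 mm deep, 100 mm apart. The point is the centre of its mouth, on the board's top. A seated flask's centre is 16 mm above it.
- board_hole1 (a point): One of the four nests in the fixed wooden board (200 x 200 mm, 16 mm high): round recess 59 mm wide and 5 mm deep, 100 mm apart. The point is the centre of its mouth, on the board's top. A seated flask's centre is 16 mm above it.
- board_hole2 (a point): One of the four nests in the fixed wooden board (200 x 200 mm, 16 mm high): round recess 59 mm wide and 5 mm deep, 100 mm apart. The point is the centre of its mouth, on the board's top. A seated flask's centre is 16 mm above it.
- board_hole3 (a point): One of the four nests in the fixed wooden board (200 x 200 mm, 16 mm high): round recess 59 mm wide and 5 mm deep, 100 mm apart. The point is the centre of its mouth, on the board's top. A seated flask's centre is 16 mm above it.
- brush: Bystander: wooden bench brush, 150 mm long, 36 mm high. Leave alone.
- burr_block: Bystander: dark wooden block 55 mm square with steel burrs, 65 mm high. Leave alone.
- jar: Bystander: amber jar with black lid, 65 mm high. Leave alone.
- hammer: Bystander: hammer lying on the bench. Leave alone.
- cup: Bystander: small white ceramic bowl, 68 mm wide, 50 mm high. Leave alone.
- pliers: Bystander: steel pliers, about 125 mm long, lying on the bench. Leave alone.
Things that resemble listed ones, but are neither listed nor needed, are in the scene too. There is more than one size of the part that bears stand_rest; the job needs the largest.

How it is judged:
On the way, in this order (a step that is already met when the one before it is completed fails the run):
1. the guard is slid fully open (value of joint guard above 0.185 m), for 0.2 s.
2. the hook is down through the pull loop while the tray is still inside (horizontal distance between hook_tip and tray_eye below 0.021 m and height (world z) of hook_tip below 0.017 m and y of tray in the frame of cabinet above 0.05 m), for 0.1 s.
3. the tray has been dragged out clear of the cabinet and track (y of tray in the frame of cabinet below -0.105 m), for 0.2 s.
At the end, for the whole second after the job is handed in: Guard within 12 mm of shut; tray flat on the bench with its centre at least 105 mm in front of the cabinet's mouth; hook tool lying level on its stand (handle centre within 25 mm of its rest point); every present flask upright and at rest down in a nest (centre within 8 mm of the nest's) (value of joint guard below 0.012 m and y of tray in the frame of cabinet below -0.105 m and angle between tray's own z axis and vertical below 0.05 rad and height (world z) of tray below 0.006 m and distance between hook_grip and stand_rest below 0.025 m and height (world z) of hook_grip above 0.062 m and angle between hook_grip's own z axis and vertical below 0.15 rad and angle between the x axis of hook_grip and the x axis of stand_rest, either way round below 0.2 rad and ((horizontal distance between flask_a_mid and board_hole0 below 0.008 m and z of flask_a_mid in the frame of board_hole0 below 0.0185 m) or (horizontal distance between flask_a_mid and board_hole1 below 0.008 m and z of flask_a_mid in the frame of board_hole1 below 0.0185 m) or (horizontal distance between flask_a_mid and board_hole2 below 0.008 m and z of flask_a_mid in the frame of board_hole2 below 0.0185 m) or (horizontal distance between flask_a_mid and board_hole3 below 0.008 m and z of flask_a_mid in the frame of board_hole3 below 0.0185 m)) and angle between each of flask_a_mid, flask_b_mid, flask_c_mid, flask_d_mid's own z axis and vertical below 0.08 rad and linear speed of each of flask_a, flask_b, flask_c, flask_d below 0.02 m/s and ((horizontal distance between flask_b_mid and board_hole0 below 0.008 m and z of flask_b_mid in the frame of board_hole0 below 0.0185 m) or (horizontal distance between flask_b_mid and board_hole1 below 0.008 m and z of flask_b_mid in the frame of board_hole1 below 0.0185 m) or (horizontal distance between flask_b_mid and board_hole2 below 0.008 m and z of flask_b_mid in the frame of board_hole2 below 0.0185 m) or (horizontal distance between flask_b_mid and board_hole3 below 0.008 m and z of flask_b_mid in the frame of board_hole3 below 0.0185 m)) and ((horizontal distance between flask_c_mid and board_hole0 below 0.008 m and z of flask_c_mid in the frame of board_hole0 below 0.0185 m) or (horizontal distance between flask_c_mid and board_hole1 below 0.008 m and z of flask_c_mid in the frame of board_hole1 below 0.0185 m) or (horizontal distance between flask_c_mid and board_hole2 below 0.008 m and z of flask_c_mid in the frame of board_hole2 below 0.0185 m) or (horizontal distance between flask_c_mid and board_hole3 below 0.008 m and z of flask_c_mid in the frame of board_hole3 below 0.0185 m)) and ((horizontal distance between flask_d_mid and board_hole0 below 0.008 m and z of flask_d_mid in the frame of board_hole0 below 0.0185 m) or (horizontal distance between flask_d_mid and board_hole1 below 0.008 m and z of flask_d_mid in the frame of board_hole1 below 0.0185 m) or (horizontal distance between flask_d_mid and board_hole2 below 0.008 m and z of flask_d_mid in the frame of board_hole2 below 0.0185 m) or (horizontal distance between flask_d_mid and board_hole3 below 0.008 m and z of flask_d_mid in the frame of board_hole3 below 0.0185 m))); the robot touches nothing.
It fails at once if another thing on the bench is disturbed (moved 30 mm) (distance of any of brush, burr_block, jar, hammer, cup, pliers from where it was at the start of the episode above 0.03 m).
It fails at once if the gripper touches the tray while it is still inside the cabinet (contact force between the fingers and tray above 1 N and y of tray in the frame of cabinet above -0.08 m).
Of flask_a, flask_b, flask_c, flask_d only 2 to 4 are there at a start; the rules pass over those that are not, and their reading is None.
At some moment in a run one of flask_a, flask_b, flask_c, flask_d may be knocked a few centimetres aside while the robot is not near it.
It also fails if it takes over 210 s, if anything falls off the work surface, if the arm or the gripper's body presses on something with over 40 N, if the wrist force passes 120 N, or if a joint passes its speed limit or range.

## Robot

A 7-joint arm with a two-finger parallel gripper is mounted at the origin on the work surface. World frame = base frame: x ahead of the robot, y to its left, z up, the work surface at z = 0. Lengths are in m, angles in rad, forces in N, time in s.
With the tool pointing down it reaches from about 0.425 to 0.925 m from the base axis. Payload 6.8 kg.
Tool frame: the origin (TCP) lies at the very end of the fingers, on their centre line; the grasp point (between the pads) lies arm.grip_depth behind it (arm.grip_depth is the distance from the TCP to the grasp point, in m); z points along the fingers, y is the direction in which the jaws open and shut (so a half turn about z gives the same grasp; the last joint's range is limited). The gripper opens to 85 mm and grips with 20 to 120 N. Pads are 22 mm wide; open, the fingers measure 114 mm over their backs; the gripper's body (76 mm by 85 mm) begins 54 mm behind the grasp point. The pads swing forward as they close: fully open they stand 13 mm farther back than shut.
Start: joints at [1.031, 0.477, 0.022, 1.555, -0.011, 1.109, -0.083], TCP at [0.283, -0.613, 0.231] pointing down, gripper open.
Joint ranges: [-2.96, 2.96], [-0.34, 2.1], [-1.41, 1.46], [0.24, 2.44], [-1.37, 4.51], [0.17, 1.92], [-2.96, 2.96]. Speed limits (rad/s): [2.39, 2.39, 3.14, 3.14, 3.14, 3.14, 3.14].

## Interface

Orientations are given as [roll, pitch, yaw] about the fixed x, y, z axes, in that order (R = Rz(yaw) Ry(pitch) Rx(roll)).
In Python, from cell import arm gives the robot as it stands. The module is installed in compiled form; this text tells all that it offers.
- The arm moves only by the shell command python3 -m jog 'ROWS' [OPENING]. ROWS is JSON, a list of rows, each a list of 6 numbers: the shift along the world's x, y, z in m, then the turn, a rotation vector about the world's x, y, z in degrees. In form: [[x, y, z, wx, wy, wz], ...]. A call has 1 to 5 rows; each row is the pose to reach, as a shift and turn from the pose commanded when the call began; what a row does not reach only later rows make up. A row lasts 1/8 s, in which the tool goes at most 62.5 mm and 10.7 degrees, less where a joint would pass 70% of its speed; a pose out of reach is approached as far as the arm can. A call with a gripper value outside its range is refused whole. OPENING is the opening, from 0 (shut) to 1 (fully open), set as the call begins (- or left out, the last holds). The fingers move at their own pace and stop on an object; the grip force is fixed at half the most. Time passes only in rows, so rows that repeat a pose let the fingers close. It gives the time, the measured TCP pose, the force and the opening at its end, in the units of the state.
- arm.get_obs(): the state, without advancing time (a new reading comes with each control period).
- arm.get_image(name): name is "scene" or "top" or "wrist"; returns the picture (384x512x3 uint8, red, green, blue); there is no depth.
- arm.get_calibration(name): a dict with "intrinsics" (3x3 intrinsics, pixels), "D" ([k1, k2, p1, p2, k3] as OpenCV has them; the pictures are not rectified), "T" (4x4, takes a point from camera to world coordinates); the wrist camera has in their place "tool_from_camera" (4x4, takes a point from camera to tool coordinates, whose origin is the TCP and whose axes are the flange's). Camera axes: x right, y down, z forward; pixel columns grow to the right and rows downward; lengths in m; the calibration is good to about 2 mm. A picture is of the moment at which its call begins: read the wrist's pose just before it. get_calibration takes no time and is no camera call.
- arm.hand_in(): hands the job in, once; it reports no verdict.
The state is a dict: "clock": time; "q": joint angles; "qd": joint speeds; "joint_torque": joint torques, N m; "eef_pos": TCP position; "tcp_rot": TCP orientation; "ft_force": force on the tool from outside, world axes, zero at the start; "ft_torque": the same for the moment, N m; "gripper_width": finger opening in m.
Only numpy, scipy, OpenCV 4.12 (cv2) and the standard library are available. Lean on these libraries where they do the work, as an engineer would, in place of code of your own. Each camera call takes 0.05 s, during which the arm holds its last target.

## Working session

There is one attempt and no reset: what is moved stays moved. The work goes in short steps, Python scripts to look and compute and a shell command to move; the robot and the scene stay as the last step left them, time stands still between calls to the robot, and variables do not carry over. Pictures are saved under pics/ and viewed, and the job is handed in when it is done.

```bash
ls; mkdir -p pics; python3 - <<'E'
from cell import arm
import cv2,numpy as np
np.set_printoptions(precision=4,suppress=True)
o=arm.get_obs();print(o)
for n in("scene","top","wrist"):
    im=arm.get_image(n);cv2.imwrite(f"pics/{n}0.png",im[...,::-1])
    print(n,arm.get_calibration(n))
print(arm.grip_depth)
E
```

```text
pics
{'clock': 0.0, 'q': array([ 1.0309,  0.4778,  0.0224,  1.5564, -0.0115,  1.1093, -0.0831]), 'qd': array([ 0.0008,  0.0003, -0.001 ,  0.    , -0.0004, -0.    , -0.0003]), 'joint_torque': array([ -0.0011, -59.6448,   1.6074, -28.1195,   0.0124,   0.0094,
         0.    ]), 'eef_pos': array([ 0.2822, -0.6125,  0.2303]), 'tcp_rot': array([-3.1398,  0.0001,  0.4318]), 'ft_force': array([-0.137 , -0.4496, -0.5789]), 'ft_torque': array([-0.0467, -0.033 , -0.0358]), 'gripper_width': 0.08561125182137877}
scene {'intrinsics': array([[373.2353,   0.    , 252.3697],
       [  0.    , 373.2353, 187.3441],
       [  0.    ,   0.    ,   1.    ]]), 'D': array([-0.1259,  0.    ,  0.    ,  0.    ,  0.    ]), 'T': array([[ 0.6818,  0.5983, -0.421 ,  1.0236],
       [ 0.7316, -0.5598,  0.3891, -0.506 ],
       [-0.0029, -0.5732, -0.8194,  1.0541],
       [ 0.    ,  0.    ,  0.    ,  1.    ]])}
top {'intrinsics': array([[498.9322,   0.    , 247.7784],
       [  0.    , 498.9322, 186.99  ],
       [  0.    ,   0.    ,   1.    ]]), 'D': array([-0.0592,  0.    ,  0.    ,  0.    ,  0.    ]), 'T': array([[-0.0124, -0.9756,  0.2192,  0.2518],
       [-0.9999,  0.0116, -0.0051, -0.067 ],
       [ 0.0024, -0.2193, -0.9757,  1.4758],
       [ 0.    ,  0.    ,  0.    ,  1.    ]])}
wrist {'intrinsics': array([[296.4761,   0.    , 251.7072],
       [  0.    , 296.4761, 197.7661],
       [  0.    ,   0.    ,   1.    ]]), 'D': array([0.0095, 0.    , 0.    , 0.    , 0.    ]), 'tool_from_camera': array([[ 0.0002, -0.9601, -0.2798,  0.0707],
       [ 1.    ,  0.    ,  0.0007,  0.0002],
       [-0.0007, -0.2798,  0.9601, -0.1439],
       [ 0.    ,  0.    ,  0.    ,  1.    ]])}
0.0187
```

View pics/scene0.png

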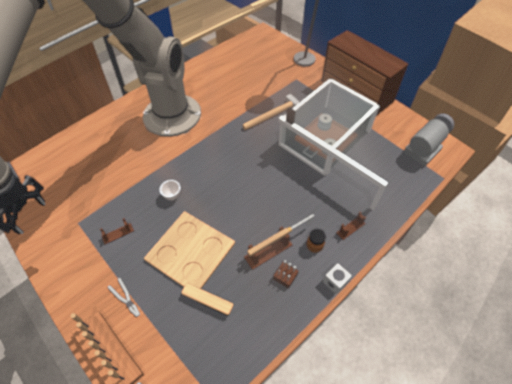

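View pics/top0.png

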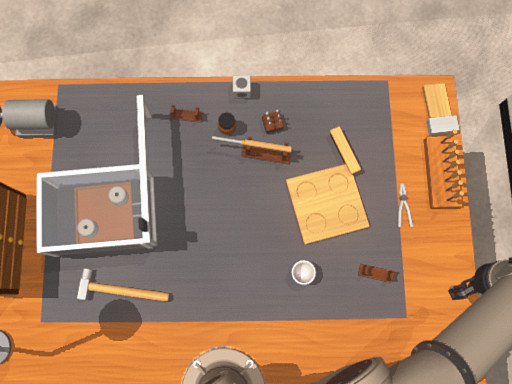

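View pics/wrist0.png

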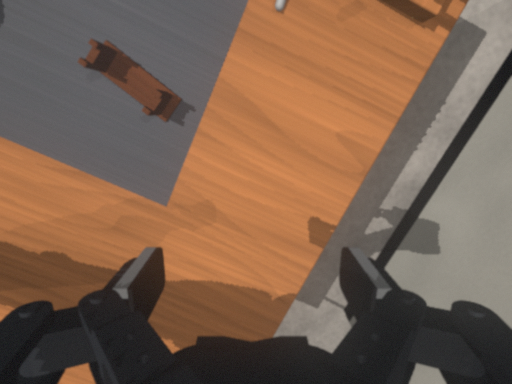

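```bash
cat > h.py <<'E'
import cv2,numpy as np
from scipy.spatial.transform import Rotation as R
from cell import arm
np.set_printoptions(precision=4,suppress=True)
def snap(n,f=None):
    o=arm.get_obs();im=arm.get_image(n)[...,::-1].copy()
    if f: cv2.imwrite(f"pics/{f}.png",im)
    return im,camT(n,o)
def camT(n,o=None):
    c=arm.get_calibration(n)
    if n!="wrist": return c,c["T"]
    o=o or arm.get_obs();T=np.eye(4);T[:3,:3]=R.from_euler("xyz",o["tcp_rot"]).as_matrix();T[:3,3]=o["eef_pos"]
    return c,T@c["tool_from_camera"]
def rays(cT,px):
    c,T=cT;u=cv2.undistortPoints(np.array(px,float).reshape(-1,1,2),c["intrinsics"],c["D"]).reshape(-1,2)
    d=np.c_[u,np.ones(len(u))]@T[:3,:3].T
    return T[:3,3],d
def plane(cT,px,z):
    o,d=rays(cT,px);return o+d*((z-o[2])/d[:,2])[:,None]
def proj(cT,P):
    c,T=cT;P=np.array(P,float).reshape(-1,3);Ti=np.linalg.inv(T)
    return cv2.projectPoints(P@Ti[:3,:3].T+Ti[:3,3],np.zeros(3),np.zeros(3),c["intrinsics"],c["D"])[0].reshape(-1,2)
def crop(im,x0,y0,w,h,s,f):
    cv2.imwrite(f"pics/{f}.png",cv2.resize(im[y0:y0+h,x0:x0+w],None,fx=s,fy=s,interpolation=cv2.INTER_CUBIC))
E
python3 - <<'E'
from h import *
t=cv2.imread("pics/top0.png");s=cv2.imread("pics/scene0.png")
crop(t,30,80,160,180,4,"c1")
crop(t,200,90,200,160,4,"c2")
crop(s,270,70,130,140,5,"c3") if 0 else crop(s,270,70,130,140,4,"c3")
crop(s,90,180,290,140,2.7,"c4")
E
```

```text
(no output)
```

View pics/c1.png

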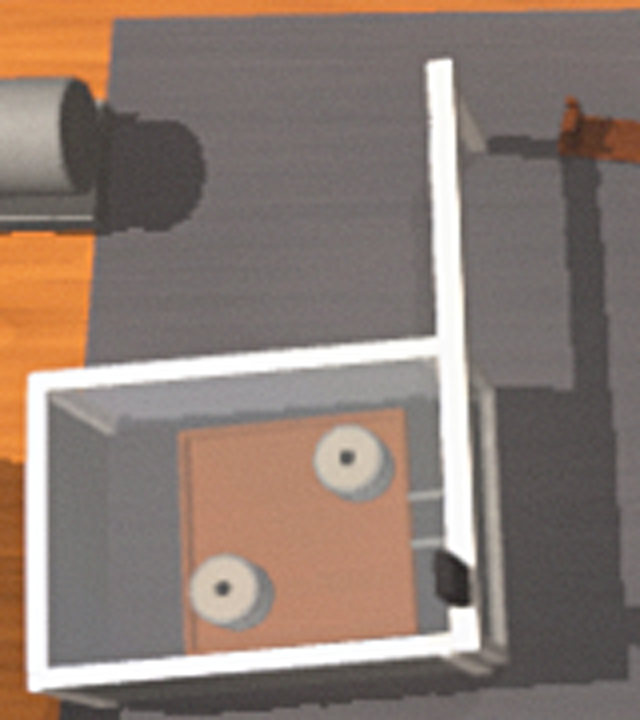

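View pics/c2.png

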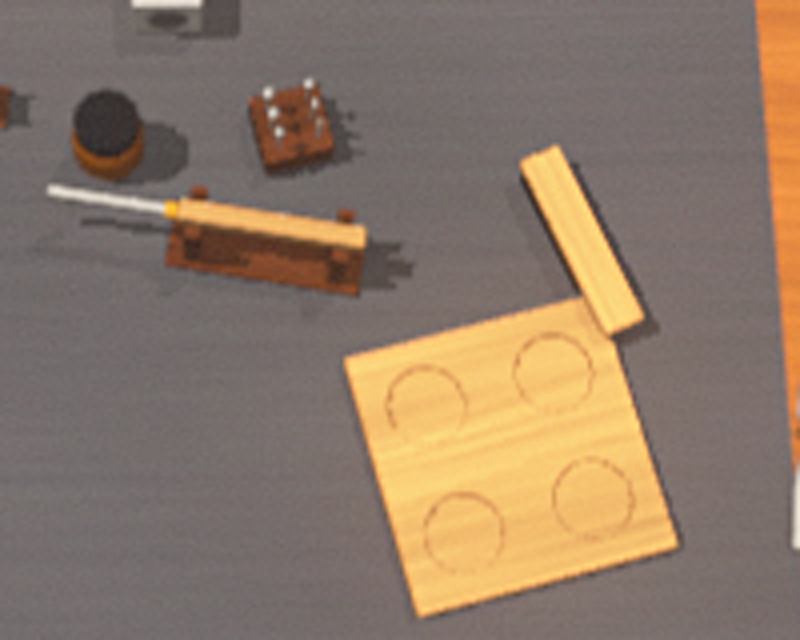

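View pics/c3.png

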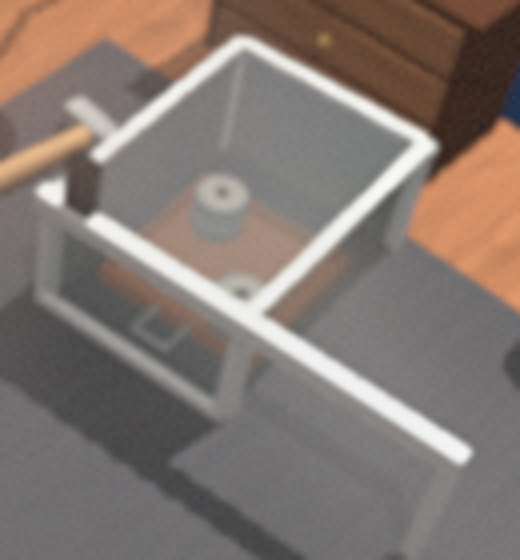

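View pics/c4.png

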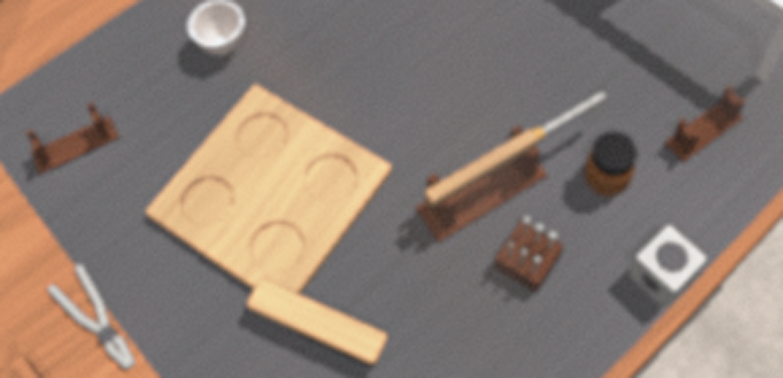

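```bash
python3 - <<'E'
from h import *
t=camT("top");s=camT("scene")
T=lambda x,y:(x/4+30,y/4+80)
B=lambda x,y:(x/4+200,y/4+90)
print("track ends far L,R, near L,R",plane(t,[T(428,62),T(452,62),T(446,652),T(478,652)],.145))
print("tab scene", plane(s,[(270+88/4,70+155/4)],.205),"tab top", plane(t,[T(448,552),T(465,605)],.205))
print("flasks",plane(t,[T(347,458),T(223,588)],.046))
print("tray corners rim",plane(t,[T(180,432),T(403,408),T(415,632)],.018))
print("eye",plane(t,[T(410,496),T(410,545),T(442,495),T(442,543)],.014))
print("handle ends top",plane(t,[B(176,208),B(364,236)],.076), "rod end",plane(t,[B(50,190)],.071))
print("nests",plane(t,[B(427,403),B(553,371),B(464,534),B(593,499)],.016))
print("board corners",plane(t,[B(345,357),B(418,616),B(678,545),B(590,297)],.016))
print("stands len", plane(t,[(170,112),(202,116),(360,270),(397,275)],.02))
# scene two-view check
S=lambda x,y:(x/2.7+90,y/2.7+180)
print("nests scene",plane(s,[S(262,132),S(332,173),S(208,199),S(278,245)],.016))
print("rod scene",plane(s,[S(603,96)],.071),plane(s,[S(432,194),S(541,133)],.076))
C=lambda x,y:(x/4+270,y/4+70)
print("flask scene",plane(s,[C(222,190)],.046),"loop",plane(s,[C(133,330),C(165,350),C(156,308),C(190,325)],.014))
E
```

```text
track ends far L,R, near L,R [[0.8232 0.2401 0.145 ]
 [0.8229 0.2229 0.145 ]
 [0.4007 0.2123 0.145 ]
 [0.4005 0.1908 0.145 ]]
tab scene [[0.446  0.2068 0.205 ]] tab top [[0.4586 0.2004 0.205 ]
 [0.4241 0.1884 0.205 ]]
flasks [[0.555  0.3108 0.046 ]
 [0.4597 0.3973 0.046 ]]
tray corners rim [[0.5824 0.446  0.018 ]
 [0.5989 0.2775 0.018 ]
 [0.4298 0.2622 0.018 ]]
eye [[0.5323 0.2706 0.014 ]
 [0.4952 0.2692 0.014 ]
 [0.5328 0.2466 0.014 ]
 [0.4965 0.2453 0.014 ]]
handle ends top [[ 0.7019 -0.0648  0.076 ]
 [ 0.6789 -0.2022  0.076 ]] rod end [[0.7185 0.0281 0.071 ]]
nests [[ 0.5662 -0.2511  0.016 ]
 [ 0.5897 -0.3472  0.016 ]
 [ 0.4668 -0.2748  0.016 ]
 [ 0.4917 -0.372   0.016 ]]
board corners [[ 0.6023 -0.1907  0.016 ]
 [ 0.4067 -0.2385  0.016 ]
 [ 0.4564 -0.4333  0.016 ]
 [ 0.647  -0.3785  0.016 ]]
stands len [[ 0.8203  0.1639  0.02  ]
 [ 0.8057  0.0643  0.02  ]
 [ 0.3286 -0.3966  0.02  ]
 [ 0.3123 -0.5038  0.02  ]]
nests scene [[ 0.4664 -0.2736  0.016 ]
 [ 0.5634 -0.2471  0.016 ]
 [ 0.4932 -0.3715  0.016 ]
 [ 0.5906 -0.347   0.016 ]]
rod scene [[0.7233 0.0253 0.071 ]] [[ 0.6814 -0.2001  0.076 ]
 [ 0.7095 -0.0627  0.076 ]]
flask scene [[0.4583 0.4    0.046 ]] loop [[0.5026 0.2294 0.014 ]
 [0.5384 0.2331 0.014 ]
 [0.4992 0.2647 0.014 ]
 [0.5343 0.2723 0.014 ]]
```

Candidates (top view):
- Guard tab: the black block at (144,225). The jar's black lid at (227,118) could be mistaken for it.
- Hook tool: on the stand at (250,146). The hammer handle at (125,292) could be mistaken for it.
- Stand: the ones at (185,114) and (378,272) are smaller decoys. The tool's own stand at (267,152) is about 150 mm and the largest.
- Nests: the board at (327,204).
- Flasks: two, at (117,194) and (87,227). The white cube with a dark hole at (241,85) is a decoy.

I'll go to the tab first.

```bash
python3 -m jog '[[0.22,0.21,0.07,0,0,-21],[0.22,0.21,0.07,0,0,-21],[0.22,0.21,0.07,0,0,-21],[0.22,0.21,0.07,0,0,-21],[0.22,0.21,0.07,0,0,-21]]' 1
python3 -m jog '[[0,0.3,0,0,0,0],[0,0.3,0,0,0,0],[0,0.3,0,0,0,0],[0,0.3,0,0,0,0],[0,0.3,0,0,0,0]]'
python3 -m jog '[[-0.06,0.27,0,0,0,0],[-0.06,0.27,0,0,0,0],[-0.06,0.27,0,0,0,0],[-0.06,0.27,0,0,0,0],[-0.06,0.27,0,0,0,0]]'
python3 - <<'E'
from h import *
print(arm.get_obs()["tcp_rot"]);snap("wrist","w1")
E
```

```text
clock: 0.78
eef_pos: [0.5036, -0.4014, 0.3016]
tcp_rot: [-3.141, 0.0, 0.065]
ft_force: [0.3, -1.5, -0.2]
gripper_width: 0.0849
clock: 1.4
eef_pos: [0.5021, -0.1002, 0.3013]
tcp_rot: [-3.141, -0.0, 0.067]
ft_force: [-0.0, -0.5, 0.4]
gripper_width: 0.0855
clock: 2.02
eef_pos: [0.4409, 0.1707, 0.3014]
tcp_rot: [-3.141, -0.0, 0.071]
ft_force: [0.1, 0.7, -0.0]
gripper_width: 0.0856
[-3.1408 -0.      0.0706]
```

View pics/w1.png

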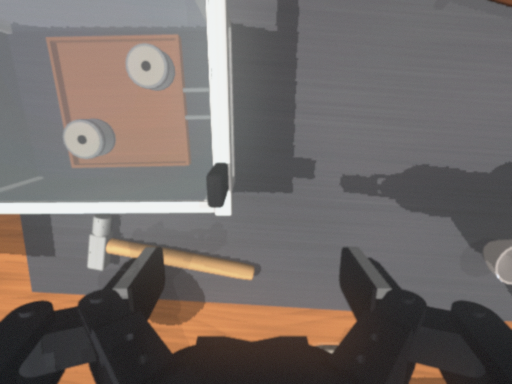

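```bash
python3 - <<'E'
from h import *
o=arm.get_obs();im=cv2.imread("pics/w1.png");c=camT("wrist",o)
crop(im,180,140,80,80,6,"c5")
print(plane(c,[(218,168)],.205),plane(c,[(148,66),(82,139)],.046))
print(plane(c,[(179,36),(189,166),(52,38),(74,168)],.018))
print("loop",plane(c,[(184,90),(184,117),(209,90),(209,117)],.014))
print(plane(c,[(212,2),(214,213),(231,213)],.145))
E
```

```text
[[0.4646 0.2023 0.205 ]] [[0.5552 0.3104 0.046 ]
 [0.4593 0.3996 0.046 ]]
[[0.5971 0.2788 0.018 ]
 [0.4282 0.2638 0.018 ]
 [0.5822 0.442  0.018 ]
 [0.4129 0.4304 0.018 ]]
loop [[0.5321 0.2728 0.014 ]
 [0.4965 0.2725 0.014 ]
 [0.5347 0.2387 0.014 ]
 [0.499  0.2375 0.014 ]]
[[0.6006 0.2198 0.145 ]
 [0.4039 0.2108 0.145 ]
 [0.4052 0.1926 0.145 ]]
```

View pics/c5.png

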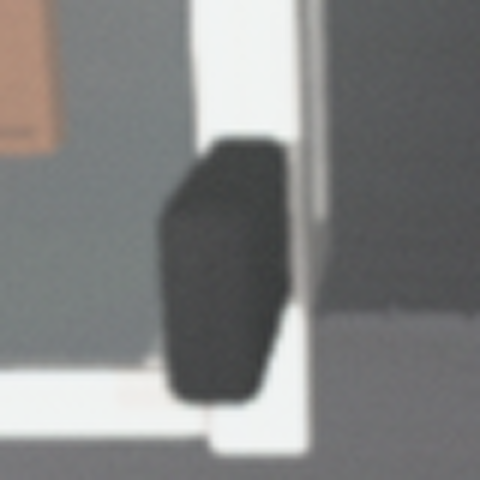

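```bash
python3 - <<'E'
from h import *
o=arm.get_obs();c=camT("wrist",o)
P=[(180+x/6,140+y/6) for x,y in[(168,215),(240,215),(172,400),(258,400),(210,305)]]
print(plane(c,P,.205)); print(o["eef_pos"])
E
```

```text
[[0.4574 0.2103 0.205 ]
 [0.4581 0.2004 0.205 ]
 [0.4307 0.2089 0.205 ]
 [0.4316 0.1967 0.205 ]
 [0.445  0.204  0.205 ]]
[0.4404 0.1731 0.3015]
```

```bash
python3 -m jog '[[0.004,0.030,0,0,0,0],[0.004,0.030,-0.06,0,0,0],[0.004,0.030,-0.11,0,0,0],[0.004,0.030,-0.133,0,0,0],[0.004,0.030,-0.133,0,0,0]]'
python3 -m jog '[[0,0,0,0,0,0],[0,0,0,0,0,0],[0,0,0,0,0,0],[0,0,0,0,0,0]]' 0
python3 -c "
from h import *
snap('wrist','w2')"
```

```text
clock: 2.7
eef_pos: [0.4452, 0.196, 0.1666]
tcp_rot: [3.14, 0.004, 0.065]
ft_force: [0.2, 0.7, 1.2]
gripper_width: 0.0856
clock: 3.2
eef_pos: [0.4468, 0.2025, 0.1696]
tcp_rot: [-3.133, -0.004, 0.068]
ft_force: [-1.7, 6.3, 5.8]
gripper_width: 0.0133
```

View pics/w2.png

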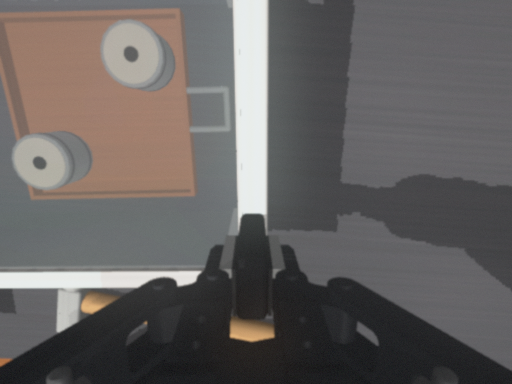

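```bash
python3 -m jog '[[0.02,0.001,0,0,0,0],[0.06,0.004,0,0,0,0],[0.10,0.0065,0,0,0,0],[0.14,0.009,0,0,0,0],[0.165,0.011,0,0,0,0]]'
python3 -m jog '[[0.02,0.0013,0,0,0,0],[0.034,0.0022,0,0,0,0],[0.037,0.0025,0,0,0,0],[0.037,0.0025,0,0,0,0],[0.037,0.0025,0,0,0,0]]'
python3 -c "
from h import *
snap('wrist','w3');snap('top','t3')"
```

```text
clock: 3.88
eef_pos: [0.6121, 0.2151, 0.1697]
tcp_rot: [-3.134, -0.002, 0.071]
ft_force: [-2.5, 11.8, 3.5]
gripper_width: 0.0132
clock: 4.5
eef_pos: [0.6479, 0.2179, 0.1697]
tcp_rot: [-3.133, -0.003, 0.072]
ft_force: [-0.9, 14.4, -0.0]
gripper_width: 0.0132
```

View pics/t3.png

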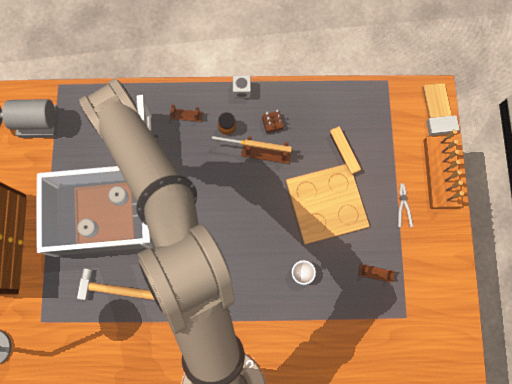

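```bash
python3 -m jog '[[0,0,0,0,0,0],[0,0,0,0,0,0],[0,0,0.04,0,0,0],[0,0,0.10,0,0,0],[0,0,0.13,0,0,0]]' 1
python3 -m jog '[[0.03,-0.30,0,0,0,50],[0.03,-0.30,0,0,0,50],[0.03,-0.30,0,0,0,50],[0.03,-0.30,0,0,0,50],[0.03,-0.30,0,0,0,50]]'
python3 -m jog '[[0.015,-0.07,0.0,0,0,26],[0.015,-0.07,0.0,0,0,26],[0.015,-0.07,0.0,0,0,26],[0.015,-0.07,0.0,0,0,26]]'
python3 -c "
from h import *
print(arm.get_obs()['q'])
snap('wrist','w4');snap('top','t4');print(arm.get_obs()['eef_pos'],arm.get_obs()['tcp_rot'])"
```

```text
clock: 5.22
eef_pos: [0.6498, 0.2099, 0.3022]
tcp_rot: [-3.141, -0.004, 0.064]
ft_force: [-0.1, -0.0, 0.1]
gripper_width: 0.0855
clock: 5.85
eef_pos: [0.6781, -0.0941, 0.2982]
tcp_rot: [3.141, 0.001, 0.939]
ft_force: [0.4, 0.6, -0.2]
gripper_width: 0.0854
clock: 6.35
eef_pos: [0.6931, -0.1607, 0.298]
tcp_rot: [-3.141, 0.0, 1.389]
ft_force: [-0.6, -0.3, -0.5]
gripper_width: 0.0854
[ 0.4656  0.5438 -0.5123  1.3463  0.2651  1.3196 -0.2321]
[ 0.6933 -0.1599  0.2983] [-3.1414  0.0003  1.3896]
```

View pics/w4.png

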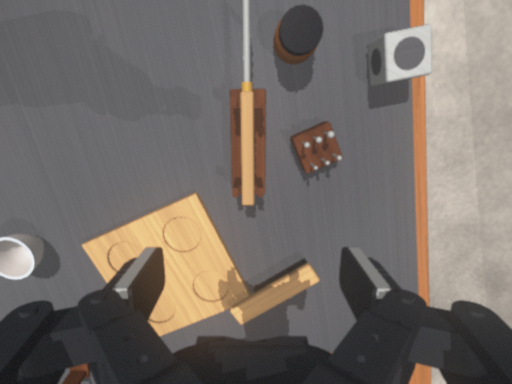

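View pics/t4.png

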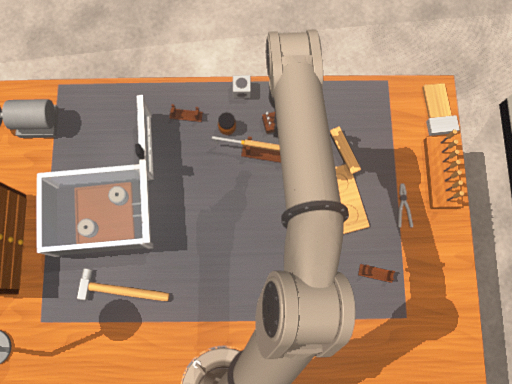

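```bash
python3 - <<'E'
from h import *
c=camT("wrist")
p=plane(c,[(247.5,88),(248,206)],.076);print(p,p.mean(0));d=p[0]-p[1];print(np.linalg.norm(d),np.degrees(np.arctan2(d[1],d[0])))
print("rod",plane(c,[(246.5,2)],.071))
print("block",plane(c,[(291,135),(304,172)],.065),"jar",plane(c,[(276,35)],.06))
print("base",plane(c,[(231,90),(266,89),(233,196),(264,196)],.008))
E
```

```text
[[ 0.7058 -0.0642  0.076 ]
 [ 0.68   -0.2056  0.076 ]] [ 0.6929 -0.1349  0.076 ]
0.14373551836522458 79.65651094467407
rod [[0.7209 0.0226 0.071 ]]
block [[ 0.749  -0.1273  0.065 ]
 [ 0.7588 -0.1768  0.065 ]] jar [[ 0.7487 -0.0127  0.06  ]]
base [[ 0.6829 -0.0578  0.008 ]
 [ 0.7306 -0.0652  0.008 ]
 [ 0.6556 -0.2072  0.008 ]
 [ 0.7021 -0.2157  0.008 ]]
```

```bash
python3 -m jog '[[0,0.025,-0.05,0,0,0],[0,0.025,-0.11,0,0,0],[0,0.025,-0.17,0,0,0],[0,0.025,-0.20,0,0,0],[0,0.025,-0.20,0,0,0]]' 0.4
python3 -c "
from h import *
snap('wrist','w5');print(arm.get_obs()['eef_pos'],arm.get_obs()['tcp_rot'])"
```

```text
clock: 7.08
eef_pos: [0.6915, -0.1343, 0.0956]
tcp_rot: [-3.136, 0.001, 1.391]
ft_force: [0.1, -0.2, 0.1]
gripper_width: 0.0342
[ 0.6933 -0.1343  0.0981] [-3.1404  0.0001  1.3913]
```

View pics/w5.png

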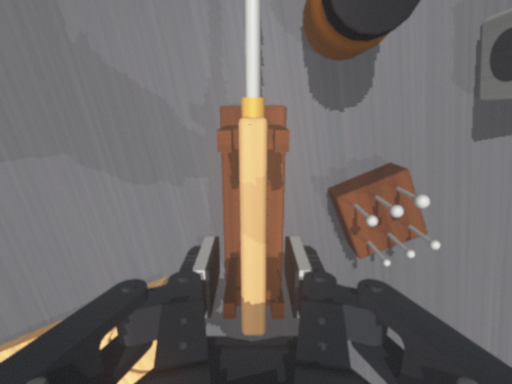

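The wrist view shows the handle centred between the jaws (column 253), with the burr block about 30 px clear on the right. Descending and gripping.

```bash
python3 -m jog '[[0,0,-0.025,0,0,0],[0,0,-0.05,0,0,0],[0,0,-0.05,0,0,0]]'
python3 -m jog '[[0,0,0,0,0,0],[0,0,0,0,0,0],[0,0,0,0,0,0],[0,0,0,0,0,0]]' 0
python3 -m jog '[[0,0,0.03,0,0,0],[0,0,0.06,0,0,0],[0,0,0.08,0,0,0],[0,0,0.08,0,0,0]]'
python3 -c "
from h import *
snap('wrist','w6');snap('scene','s6')"
```

```text
clock: 7.5
eef_pos: [0.6935, -0.1346, 0.0489]
tcp_rot: [-3.141, 0.0, 1.391]
ft_force: [0.8, 0.0, 1.0]
gripper_width: 0.034
clock: 8.0
eef_pos: [0.6952, -0.1346, 0.051]
tcp_rot: [3.138, -0.0, 1.391]
ft_force: [-1.0, -0.1, 7.1]
gripper_width: 0.0148
clock: 8.5
eef_pos: [0.6947, -0.1347, 0.1304]
tcp_rot: [3.138, -0.0, 1.392]
ft_force: [-0.3, -0.2, -1.9]
gripper_width: 0.0148
```

View pics/w6.png

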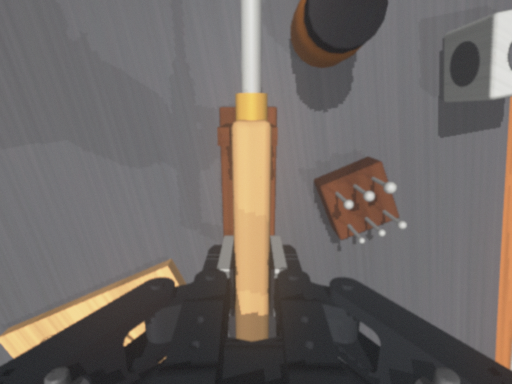

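View pics/s6.png

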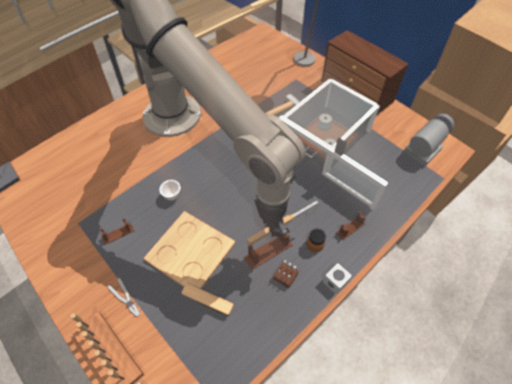

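```bash
python3 -m jog '[[-0.05,0.03,0,0,0,4],[-0.10,0.06,0,0,0,8],[-0.14,0.10,0,0,0,12],[-0.16,0.115,0,0,0,16],[-0.16,0.115,0,0,0,16]]'
python3 -m jog '[[0,0,-0.03,0,0,0],[0,0,-0.06,0,0,0],[0,0,-0.064,0,0,0],[0,0,-0.064,0,0,0]]'
python3 -c "
from h import *
print(arm.get_obs()['eef_pos'],arm.get_obs()['tcp_rot'])
snap('wrist','w7');snap('top','t7')"
```

```text
clock: 9.22
eef_pos: [0.5311, -0.0183, 0.1273]
tcp_rot: [-3.139, -0.0, 1.674]
ft_force: [-0.7, -0.9, -2.2]
gripper_width: 0.015
clock: 9.72
eef_pos: [0.5339, -0.0199, 0.0643]
tcp_rot: [-3.141, -0.0, 1.67]
ft_force: [0.3, 0.2, -1.1]
gripper_width: 0.0149
[ 0.5339 -0.0199  0.0643] [-3.1413 -0.0002  1.67  ]
```

View pics/w7.png

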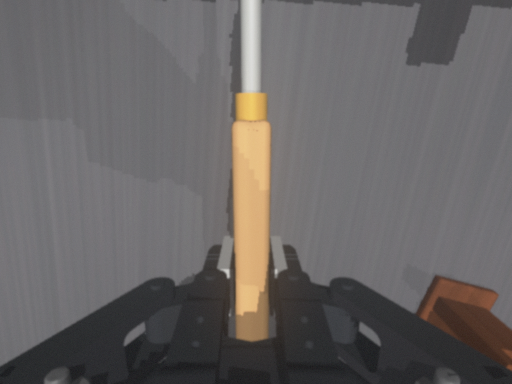

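```bash
python3 -m jog '[[-0.001,0.03,0,0,0,0],[-0.002,0.065,0,0,0,0],[-0.003,0.095,0,0,0,0],[-0.0035,0.114,0,0,0,0],[-0.0035,0.114,0,0,0,0]]'
python3 -c "
from h import *
o=arm.get_obs();print(o['eef_pos'],o['tcp_rot'])
im,s=snap('scene');crop(im,270,70,130,140,4,'s8')
im,t=snap('top');crop(im,30,80,200,180,3,'t8')
d=np.array([np.cos(o['tcp_rot'][2]),np.sin(o['tcp_rot'][2]),0]);tip=o['eef_pos']+[0,0,.016]+.155*d+[0,0,-.042]
print(tip); P=[tip,tip+[0,0,.042]]
for c in(s,t):print(proj(c,P),proj(c,[[.5155,.2503,.014]]))
"
```

```text
clock: 10.45
eef_pos: [0.5304, 0.0958, 0.065]
tcp_rot: [3.14, -0.0, 1.673]
ft_force: [0.0, -1.3, -0.7]
gripper_width: 0.0149
[0.5304 0.0958 0.065 ] [ 3.1403 -0.0005  1.6733]
[0.5145 0.25   0.039 ]
[[310.2718 146.8818]
 [311.7159 139.0039]] [[309.6932 151.4946]]
[[137.3533 208.2857]
 [134.2114 205.6656]] [[139.0549 209.4566]]
```

View pics/s8.png

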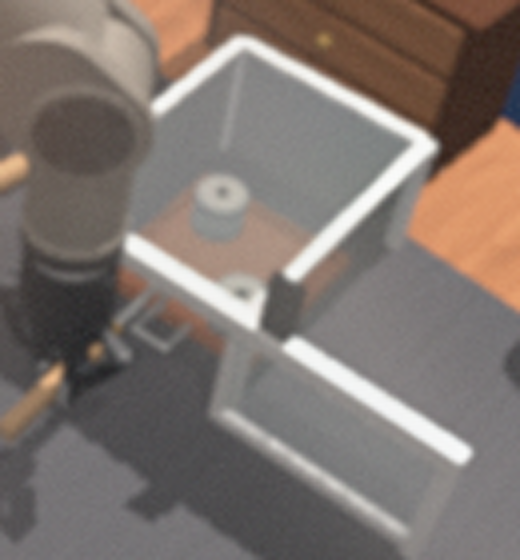

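View pics/t8.png

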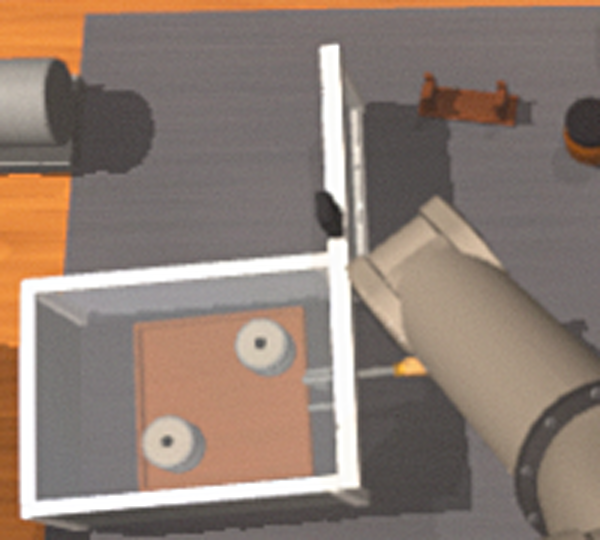

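```bash
python3 -c "
from h import *
im,s=snap('scene');crop(im,285,125,50,45,14,'s9')
im,s=snap('top');crop(im,105,185,60,40,12,'t9')
"
```

```text
(no output)
```

View pics/s9.png

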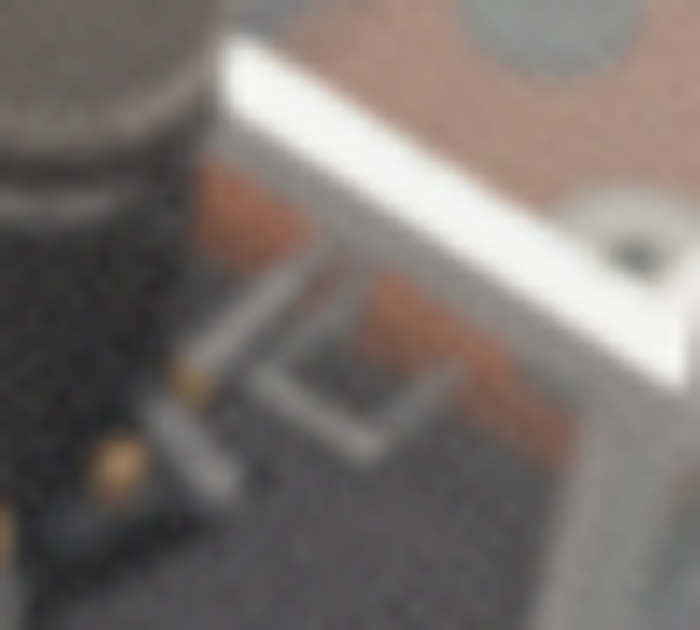

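View pics/t9.png

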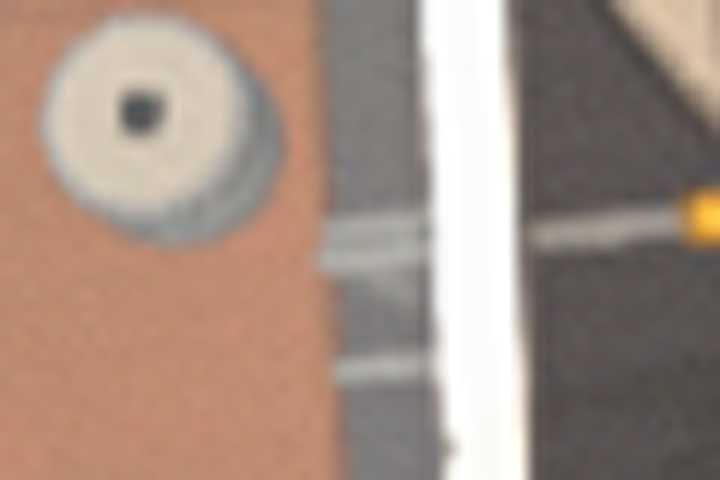

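```bash
python3 -m jog '[[0,0,-0.012,0,0,0],[0,0,-0.022,0,0,0],[0,0,-0.029,0,0,0],[0,0,-0.029,0,0,0],[0,0,-0.029,0,0,0]]'
python3 -c "
from h import *
im,s=snap('scene');crop(im,285,125,50,45,14,'s10')
im,s=snap('top');crop(im,105,185,60,40,12,'t10')
"
```

```text
clock: 11.28
eef_pos: [0.5301, 0.0946, 0.0354]
tcp_rot: [3.141, -0.0, 1.671]
ft_force: [-1.0, 0.1, -0.9]
gripper_width: 0.0149
```

View pics/s10.png

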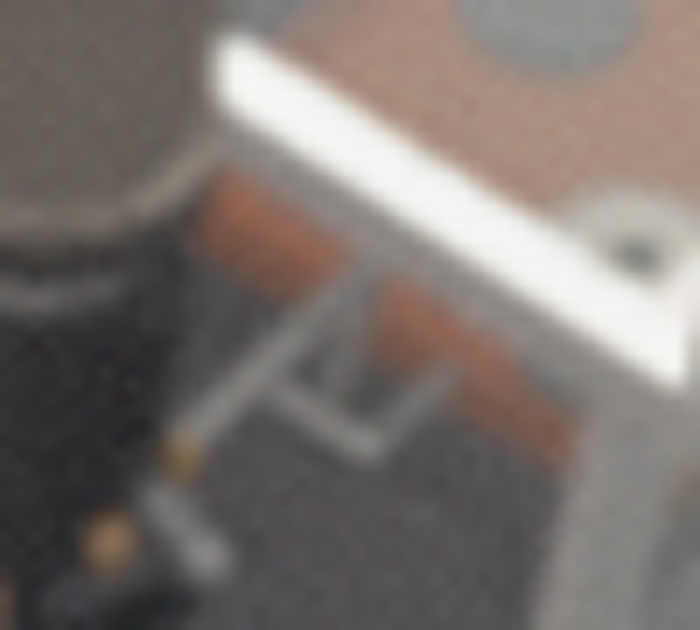

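View pics/t10.png

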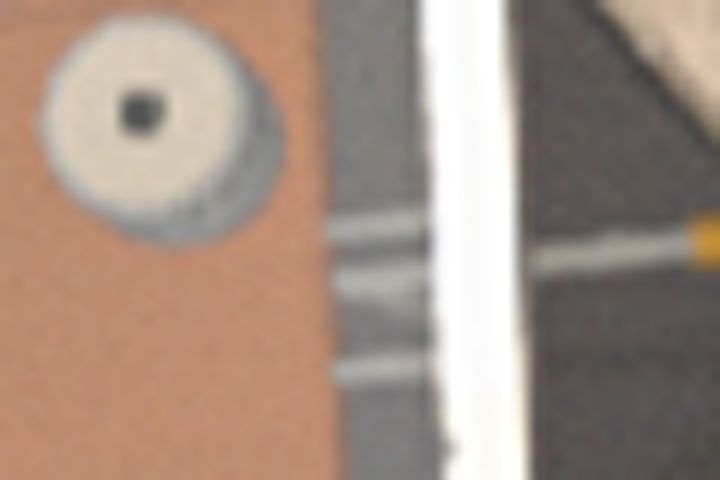

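```bash
python3 -m jog '[[0.0005,-0.007,0,0,0,0],[0.001,-0.014,0,0,0,0],[0.0015,-0.022,0,0,0,0],[0.002,-0.032,0,0,0,0],[0.003,-0.044,0,0,0,0]]'
python3 -m jog '[[0.001,-0.014,0,0,0,0],[0.002,-0.029,0,0,0,0],[0.003,-0.044,0,0,0,0],[0.004,-0.059,0,0,0,0],[0.005,-0.074,0,0,0,0]]'
python3 -c "
from h import *
im,s=snap('top');crop(im,30,80,200,180,3,'t11')
"
```

```text
clock: 12.0
eef_pos: [0.533, 0.0498, 0.0353]
tcp_rot: [3.142, -0.0, 1.671]
ft_force: [-0.1, 2.9, -1.2]
gripper_width: 0.0152
clock: 12.62
eef_pos: [0.538, -0.0247, 0.0353]
tcp_rot: [-3.141, 0.0, 1.671]
ft_force: [-0.8, 3.3, -1.1]
gripper_width: 0.0152
```

View pics/t11.png

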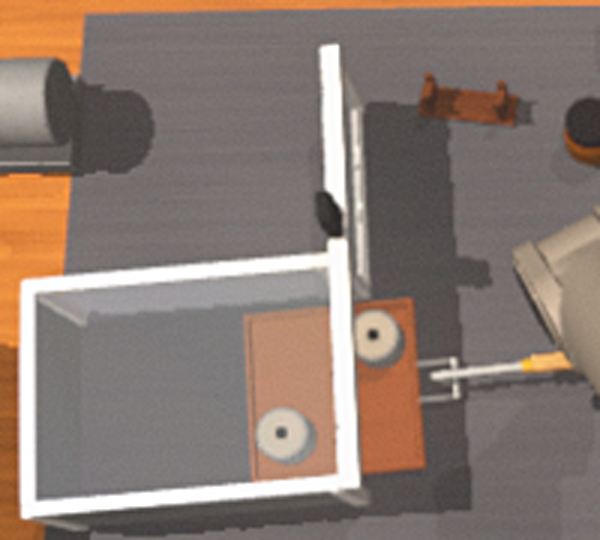

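```bash
python3 -m jog '[[0.001,-0.015,0,0,0,0],[0.002,-0.030,0,0,0,0],[0.003,-0.046,0,0,0,0],[0.0045,-0.062,0,0,0,0],[0.0055,-0.078,0,0,0,0]]'
python3 -m jog '[[0.001,-0.016,0,0,0,0],[0.002,-0.032,0,0,0,0],[0.003,-0.048,0,0,0,0],[0.0045,-0.064,0,0,0,0],[0.0055,-0.080,0,0,0,0]]'
python3 -m jog '[[0.001,-0.014,0,0,0,0],[0.002,-0.026,0,0,0,0],[0.003,-0.034,0,0,0,0],[0.003,-0.040,0,0,0,0],[0.003,-0.042,0,0,0,0]]'
python3 -c "
from h import *
im,s=snap('top');crop(im,30,80,300,200,2.6,'t12')
"
```

```text
clock: 13.3
eef_pos: [0.5435, -0.1027, 0.0353]
tcp_rot: [-3.142, -0.0, 1.671]
ft_force: [-0.7, 3.7, -0.9]
gripper_width: 0.0146
clock: 13.92
eef_pos: [0.549, -0.1826, 0.0353]
tcp_rot: [-3.141, -0.0, 1.671]
ft_force: [0.4, 4.4, -0.6]
gripper_width: 0.0146
clock: 14.55
eef_pos: [0.552, -0.2237, 0.0353]
tcp_rot: [3.142, -0.0, 1.671]
ft_force: [-0.6, 3.7, -1.3]
gripper_width: 0.0147
```

View pics/t12.png

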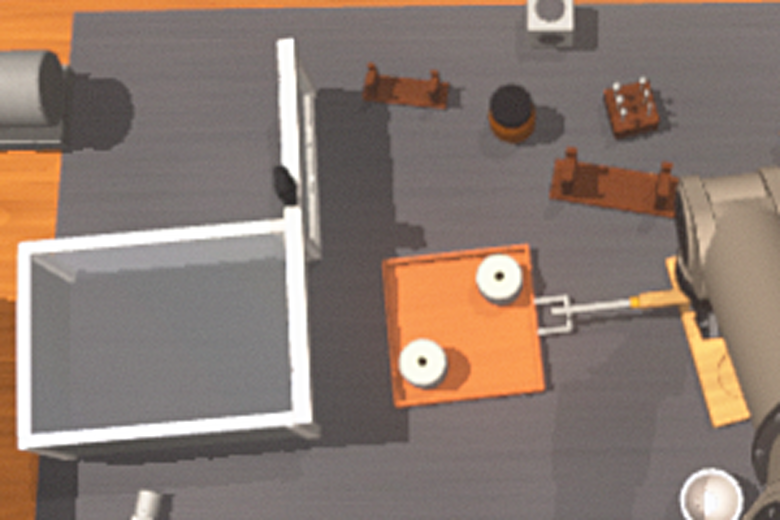

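```bash
python3 -m jog '[[-0.001,0.01,0,0,0,0],[-0.001,0.01,0.02,0,0,0],[-0.001,0.01,0.06,0,0,0],[-0.001,0.01,0.1,0,0,0],[-0.001,0.01,0.1,0,0,0]]'
python3 -m jog '[[0.03,0.02,0,0,0,-5],[0.07,0.04,0,0,0,-10],[0.11,0.06,0,0,0,-16],[0.1425,0.079,0,0,0,-16],[0.1425,0.079,0,0,0,-16]]'
python3 -c "
from h import *
o=arm.get_obs();print(o['eef_pos'],o['tcp_rot'])
snap('wrist','w13')
im,s=snap('top');crop(im,30,80,300,200,2.6,'t13')
"
```

```text
clock: 15.22
eef_pos: [0.5538, -0.2142, 0.1402]
tcp_rot: [3.134, 0.004, 1.671]
ft_force: [0.5, 0.2, -0.6]
gripper_width: 0.0153
clock: 15.85
eef_pos: [0.6952, -0.1308, 0.135]
tcp_rot: [3.141, -0.002, 1.396]
ft_force: [-0.3, 0.6, -1.0]
gripper_width: 0.0152
[ 0.6952 -0.1308  0.135 ] [ 3.1412 -0.0022  1.3961]
```

View pics/w13.png

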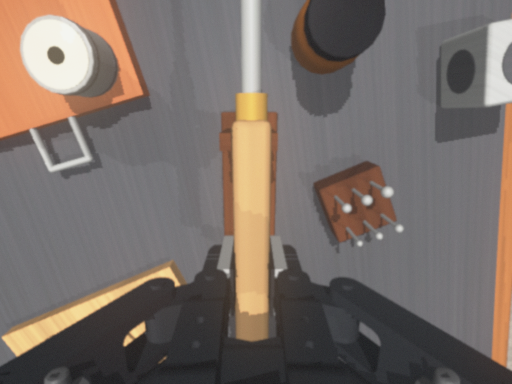

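View pics/t13.png

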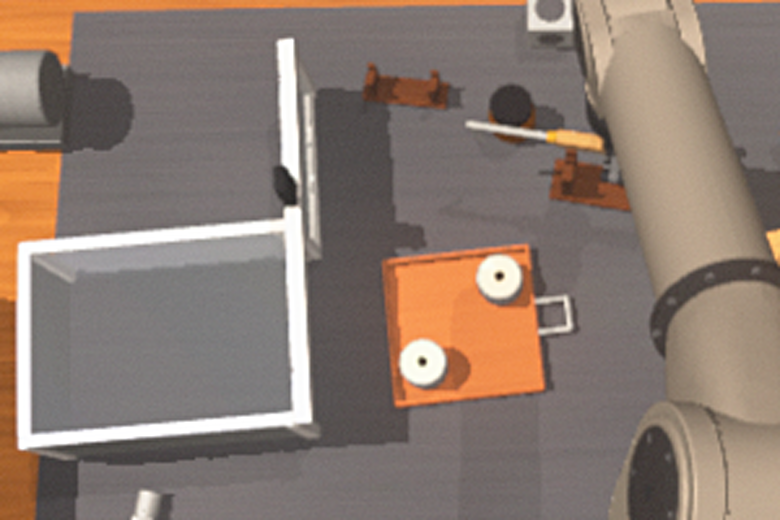

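```bash
python3 -m jog '[[-0.0005,-0.004,-0.03,0,0,-0.3],[-0.0005,-0.004,-0.055,0,0,-0.3],[-0.0005,-0.004,-0.07,0,0,-0.3],[-0.0005,-0.004,-0.080,0,0,-0.3],[-0.0005,-0.004,-0.083,0,0,-0.3]]'
python3 -m jog '[[0,0,0,0,0,0],[0,0,0,0,0,0]]' 
python3 -m jog '[[0,0,0,0,0,0],[0,0,0,0,0,0],[0,0,0,0,0,0]]' 0.4
python3 -m jog '[[0,0,0.03,0,0,0],[0,0,0.08,0,0,0],[0,0,0.14,0,0,0],[0,0,0.20,0,0,0],[0,-0.03,0.25,0,0,0]]'
python3 -c "
from h import *
o=arm.get_obs();print(o['eef_pos'],o['tcp_rot'])
snap('wrist','w14');snap('scene','s14')
"
```

```text
clock: 16.58
eef_pos: [0.6928, -0.1388, 0.0522]
tcp_rot: [-3.141, 0.0, 1.386]
ft_force: [-0.7, -0.3, -1.8]
gripper_width: 0.015
clock: 16.82
eef_pos: [0.6936, -0.1386, 0.0532]
tcp_rot: [3.14, -0.0, 1.386]
ft_force: [0.2, -0.1, -1.4]
gripper_width: 0.0149
clock: 17.2
eef_pos: [0.6932, -0.1386, 0.0526]
tcp_rot: [3.141, -0.0, 1.386]
ft_force: [0.5, -0.9, 0.7]
gripper_width: 0.0343
clock: 17.82
eef_pos: [0.6936, -0.1649, 0.3057]
tcp_rot: [3.139, -0.002, 1.392]
ft_force: [1.6, -1.0, 0.3]
gripper_width: 0.0341
[ 0.6936 -0.1649  0.3057] [ 3.1393 -0.0021  1.3921]
```

View pics/w14.png

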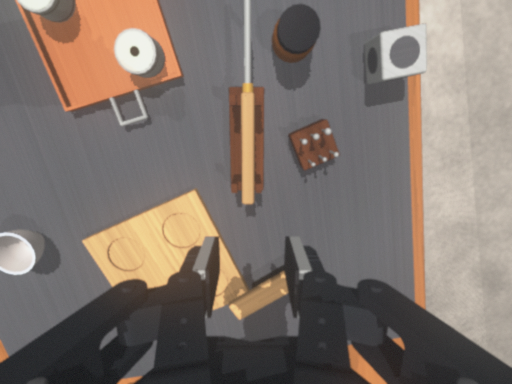

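View pics/s14.png

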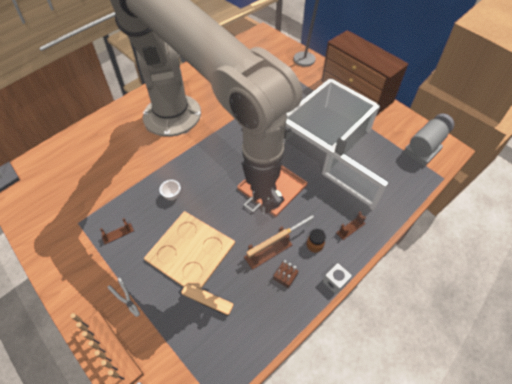

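```bash
python3 - <<'E'
from h import *
c=camT("wrist");im=cv2.imread("pics/w14.png")
p=plane(c,[(248,92),(248,204)],.076);print(p,p.mean(0))
print("base",plane(c,[(230,88),(265,87),(231,192),(264,191)],.008))
print("rod",plane(c,[(247,2)],.071))
t=camT("top"); im=cv2.imread("pics/t13.png")
P=[(500/2.6+30,276/2.6+80),(422/2.6+30,362/2.6+80)]
print("flask top",plane(t,P,.046)); 
# nests in wrist
print("nests w",plane(c,[(182,230),(126,254)],.016))
crop(cv2.imread("pics/w14.png"),200,70,90,150,4,"c14")
E
```

```text
[[ 0.7113 -0.0824  0.076 ]
 [ 0.6843 -0.2207  0.076 ]] [ 0.6978 -0.1515  0.076 ]
base [[ 0.6882 -0.0687  0.008 ]
 [ 0.7369 -0.0766  0.008 ]
 [ 0.6579 -0.2176  0.008 ]
 [ 0.7087 -0.2259  0.008 ]]
rod [[0.7285 0.0113 0.071 ]]
flask top [[0.5765 0.0004 0.046 ]
 [0.4793 0.0875 0.046 ]]
nests w [[ 0.5698 -0.2617  0.016 ]
 [ 0.4708 -0.2847  0.016 ]]
```

View pics/c14.png

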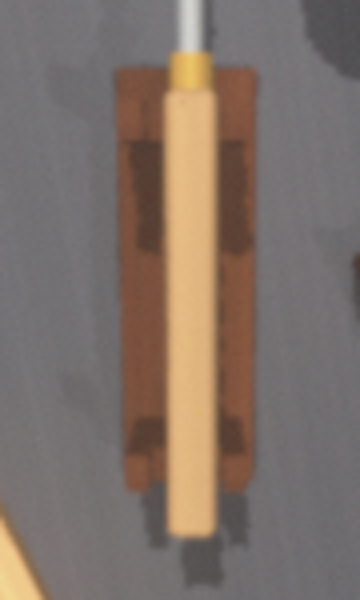

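```bash
python3 -m jog '[[-0.117,0.165,-0.1,0,0,0],[-0.117,0.165,-0.1,0,0,0],[-0.117,0.165,-0.1,0,0,0],[-0.117,0.165,-0.1,0,0,0],[-0.117,0.165,-0.1,0,0,0]]' 1
python3 -m jog '[[0,0,0,0,0,0],[0,0,0,0,0,0]]'
python3 -c "
from h import *
o=arm.get_obs();print(o['eef_pos'],o['tcp_rot'])
snap('wrist','w15')
"
```

```text
clock: 18.55
eef_pos: [0.5734, -0.0007, 0.201]
tcp_rot: [-3.138, 0.0, 1.392]
ft_force: [0.2, -0.6, 0.1]
gripper_width: 0.0853
clock: 18.8
eef_pos: [0.577, -0.0049, 0.2027]
tcp_rot: [3.14, -0.0, 1.384]
ft_force: [-0.2, -0.7, 0.8]
gripper_width: 0.0852
[ 0.577  -0.0049  0.2027] [ 3.1404 -0.      1.3843]
```

View pics/w15.png

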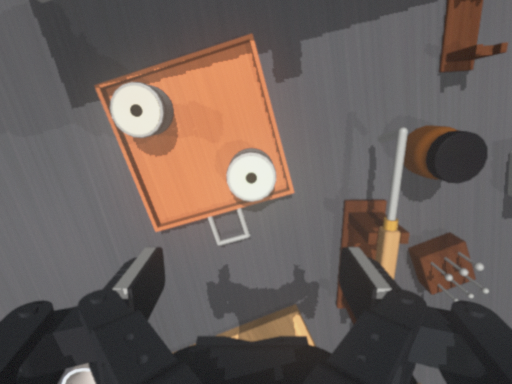

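```bash
cat >> h.py <<'E'
def flasks(im,cT,z=.046):
    h=cv2.cvtColor(im,cv2.COLOR_BGR2HSV)
    m=((h[...,2]>190)&(h[...,1]<60)).astype(np.uint8)
    m=cv2.morphologyEx(m,cv2.MORPH_OPEN,np.ones((3,3)))
    for c in cv2.findContours(m,cv2.RETR_EXTERNAL,cv2.CHAIN_APPROX_NONE)[0]:
        if cv2.contourArea(c)<150: continue
        u=plane(cT,cv2.convexHull(c).reshape(-1,2),z)[:,:2].astype(np.float32)
        (x,y),(a,b),_=cv2.fitEllipse(u.reshape(-1,1,2)*1000) if len(u)>4 else ((0,0),(0,0),0)
        print("blob px",c.reshape(-1,2).mean(0).round(1),"world mm",round(x,1),round(y,1),"dia",round(a,1),round(b,1))
E
python3 - <<'E'
from h import *
im,c=snap('wrist','w16');o=arm.get_obs();print(o['eef_pos']);flasks(im,c)
im,c=snap('top');flasks(im,c)
E
```

```text
[ 0.5768 -0.0046  0.2026]
blob px [ 79.2 375.5] world mm 312.2 -218.9 dia 33.1 49.3
blob px [250.8 176.7] world mm 577.2 0.5 dia 50.0 50.8
blob px [398.  173.8] world mm 726.8 -22.8 dia 4.4 121.2
blob px [136.4 108.9] world mm 480.3 86.4 dia 48.8 49.7
blob px [ 83.1 284.3] world mm 285.4 397.3 dia 24.0 116.8
blob px [305.8 271.8] world mm 325.8 -235.7 dia 51.9 63.4
blob px [502.5 249.6] world mm 378.5 -813.1 dia 53.9 141.8
blob px [192.  218.9] world mm 480.7 88.7 dia 48.7 49.3
blob px [ 92.7 207.1] world mm 521.7 383.4 dia 346.5 564.6
blob px [443.8 123.7] world mm 764.0 -675.2 dia 54.9 106.5
blob px [140.5 120.3] world mm 787.5 249.7 dia 22.0 219.5
blob px [270.2  55.1] world mm 927.1 -144.5 dia 1081.8 1788.5
```

```bash
python3 -m jog '[[0,0.0055,-0.06,0,0,0],[0,0.0055,-0.12,0,0,0],[0,0.0055,-0.165,0,0,0],[0,0.0055,-0.185,0,0,0],[0,0.0055,-0.185,0,0,0]]'
python3 -m jog '[[0,0,0,0,0,0],[0,0,0,0,0,0],[0,0,0,0,0,0],[0,0,0,0,0,0]]' 0
python3 -m jog '[[0,0,0,0,0,0],[0,0,0,0,0,30],[0,0,0,0,0,60],[0,0,0,0,0,90],[0,0,0,0,0,90]]' 1

```

```text
clock: 19.58
eef_pos: [0.5758, 0.0018, 0.0168]
tcp_rot: [-3.14, 0.0, 1.386]
ft_force: [0.2, 0.4, 0.8]
gripper_width: 0.0853
clock: 20.08
eef_pos: [0.5775, 0.002, 0.0196]
tcp_rot: [3.138, -0.0, 1.386]
ft_force: [-1.1, -0.6, 8.5]
gripper_width: 0.05
clock: 20.7
eef_pos: [0.5763, 0.0017, 0.0179]
tcp_rot: [3.141, 0.001, 2.142]
ft_force: [1.0, 0.5, 0.4]
gripper_width: 0.0854
```

```bash
python3 -m jog '[[0,0,0,0,0,42],[0,0,0,0,0,42],[0,0,0,0,0,42],[0,0,0,0,0,42],[0,0,0,0,0,42]]'
python3 -m jog '[[0,0,0,0,0,0],[0,0,0,0,0,0],[0,0,0,0,0,0],[0,0,0,0,0,0]]' 0
python3 -m jog '[[0,0,0.03,0,0,0],[0,0,0.07,0,0,0],[0,0,0.09,0,0,0],[0,0,0.09,0,0,0]]'
python3 - <<'E'
from h import *
snap('wrist','w17');o=arm.get_obs();print(o['eef_pos'],o['tcp_rot'],o['q'])
E
```

```text
clock: 21.32
eef_pos: [0.5762, 0.0016, 0.0175]
tcp_rot: [3.141, 0.0, 2.867]
ft_force: [0.1, 0.6, -0.1]
gripper_width: 0.0854
clock: 21.82
eef_pos: [0.5763, 0.002, 0.0179]
tcp_rot: [-3.141, 0.001, 2.869]
ft_force: [-2.9, -0.2, 6.5]
gripper_width: 0.0506
clock: 22.32
eef_pos: [0.5767, 0.0019, 0.1082]
tcp_rot: [3.141, 0.002, 2.869]
ft_force: [1.1, -0.6, -1.7]
gripper_width: 0.0504
[0.5758 0.0016 0.1069] [-3.141   0.0002  2.8689] [ 0.573   0.6473 -0.9291  1.8576  0.6302  0.9623  0.658 ]
```

View pics/w17.png

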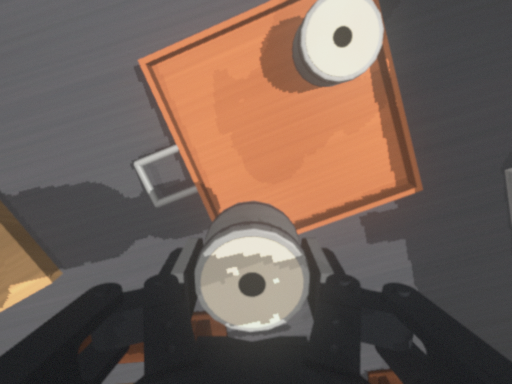

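```bash
python3 -m jog '[[0,-0.02,0.06,0,0,0],[0.03,-0.07,0.11,0,0,0],[0.06,-0.13,0.11,0,0,0],[0.08,-0.19,0.11,0,0,0],[0.08,-0.25,0.11,0,0,0]]'
python3 -m jog '[[0,-0.02,0,0,0,0],[0,-0.02,0,0,0,0],[0,-0.02,0,0,0,0]]'
python3 - <<'E'
from h import *
snap('wrist','w18');o=arm.get_obs();print(o['eef_pos'],o['tcp_rot'])
E
```

```text
clock: 23.0
eef_pos: [0.6553, -0.236, 0.2149]
tcp_rot: [3.141, -0.002, 2.87]
ft_force: [0.8, 0.5, -1.7]
gripper_width: 0.0502
clock: 23.38
eef_pos: [0.6549, -0.2514, 0.2166]
tcp_rot: [3.14, -0.001, 2.873]
ft_force: [0.1, 0.6, -1.0]
gripper_width: 0.0501
[ 0.6551 -0.2511  0.217 ] [ 3.1404 -0.0008  2.8736]
```

View pics/w18.png

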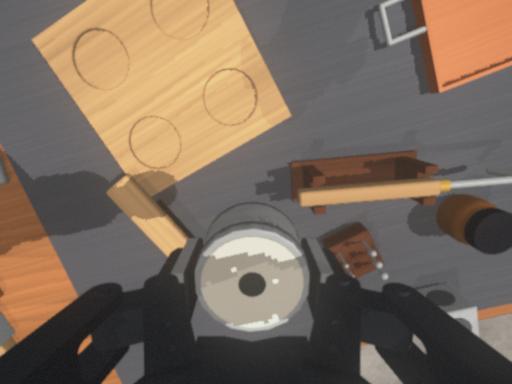

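```bash
python3 - <<'E'
from h import *
crop(cv2.imread("pics/w18.png"),60,0,210,190,3.8,"c18")
E
```

```text
(no output)
```

View pics/c18.png

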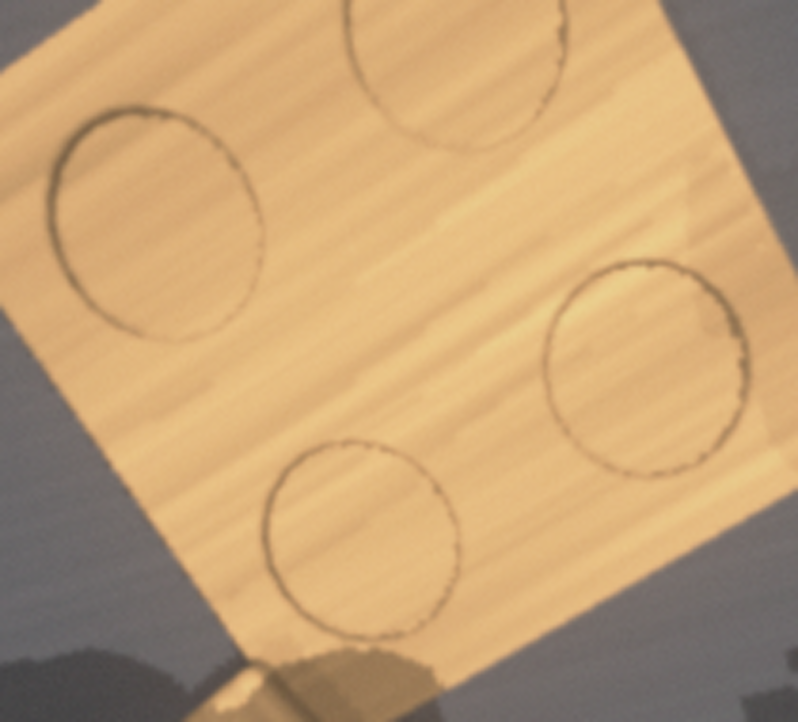

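```bash
cat > nest.py <<'E'
from h import *
def nest(c,pts,x0,y0,s,z=.016):
    u=plane(c,[(x0+a/s,y0+b/s) for a,b in pts],z)[:,:2]
    A=np.c_[2*u,np.ones(len(u))];r=np.linalg.lstsq(A,(u**2).sum(1),rcond=None)[0]
    print("centre",r[:2],"dia",2*np.sqrt(r[2]+r[:2]@r[:2]))
E
python3 - <<'E'
from nest import *
c=camT('wrist');print(arm.get_obs()['eef_pos'])
nest(c,[(544,362),(749,368),(645,259),(655,478),(575,290),(725,300),(700,465),(580,440)],60,0,3.8)
nest(c,[(264,530),(461,555),(348,440),(375,640),(290,465),(435,480),(295,600)],60,0,3.8)
nest(c,[(47,205),(265,240),(140,106),(180,342),(75,130),(225,145),(95,310)],60,0,3.8)
t=camT("top")
E
```

```text
[ 0.6551 -0.2511  0.217 ]
centre [ 0.5662 -0.2512] dia 0.05930405922853996
centre [ 0.5904 -0.348 ] dia 0.058992267253455036
centre [ 0.4936 -0.373 ] dia 0.0601631224398488
```

```bash
python3 - <<'E'
from h import *
im,c=snap('wrist','w19');o=arm.get_obs();e=o['eef_pos'];print(e,o['tcp_rot'])
print(plane(c,[(252,284.5)],e[2]+.046-.0176)-e)
crop(im,190,190,130,150,4,'c19')
E
```

```text
[ 0.6552 -0.2514  0.2173] [ 3.1407 -0.0003  2.8735]
[[ 0.002  -0.0007  0.0284]]
```

View pics/c19.png

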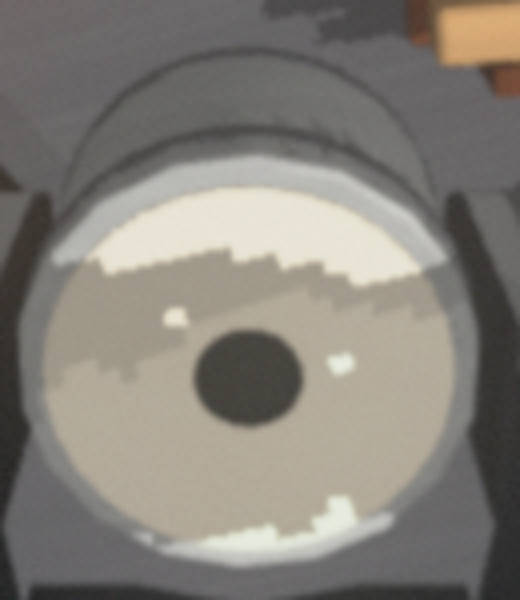

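```bash
python3 -m jog '[[-0.04,0.001,0,0,0,0],[-0.09,0.001,0,0,0,0],[-0.09,0.001,-0.06,0,0,0],[-0.09,0.001,-0.12,0,0,0],[-0.09,0.001,-0.16,0,0,0]]'
python3 -m jog '[[0,0,0,0,0,0],[0,0,0,0,0,0]]'
python3 - <<'E'
from h import *
im,c=snap('wrist','w20');o=arm.get_obs();e=o['eef_pos'];print(e,o['tcp_rot'])
E
```

```text
clock: 24.1
eef_pos: [0.5638, -0.2519, 0.0551]
tcp_rot: [-3.142, -0.002, 2.872]
ft_force: [0.2, -0.8, -2.0]
gripper_width: 0.0504
clock: 24.35
eef_pos: [0.5666, -0.2526, 0.0593]
tcp_rot: [3.141, 0.003, 2.871]
ft_force: [1.0, 0.0, -0.9]
gripper_width: 0.0502
[ 0.5669 -0.253   0.0598] [3.1414 0.0037 2.8705]
```

View pics/w20.png

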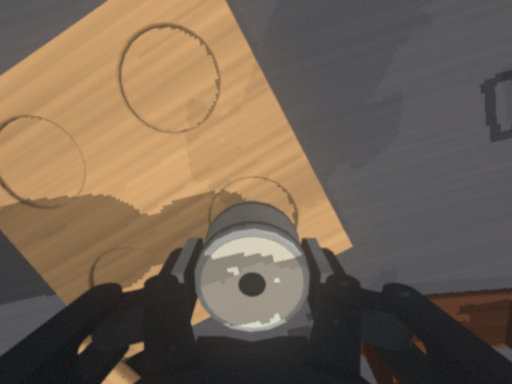

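```bash
python3 - <<'E'
from nest import *
im,c=snap('wrist','w21');o=arm.get_obs();e=o['eef_pos'];print(e,o['tcp_rot'])
nest(c,[(119,77),(220,80),(166,23),(175,133),(140,32),(203,43),(139,121),(207,112)],0,0,1)
crop(im,190,160,130,90,6,'c21')
E
```

```text
[ 0.5668 -0.2533  0.0598] [-3.1414  0.0039  2.8701]
centre [ 0.4687 -0.2771] dia 0.05907565250959698
```

View pics/c21.png

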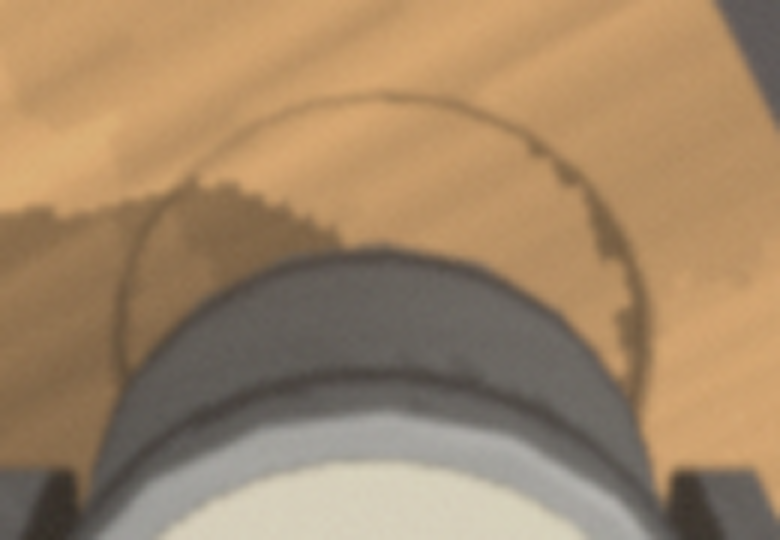

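```bash
python3 - <<'E'
from nest import *
c=camT('wrist');e=arm.get_obs()['eef_pos']
P=[(118,370),(117,320),(132,255),(185,182),(270,117),(380,93),(480,110),(550,148),(605,200),(640,260),(650,320),(640,395)]
nest(c,P,190,160,6); print(e, plane(c,[(252,284)],e[2]+.0284)-e)
E
```

```text
centre [ 0.5657 -0.2519] dia 0.05980776276604625
[ 0.5668 -0.2533  0.0598] [[ 0.002  -0.0009  0.0284]]
```

```bash
python3 -m jog '[[-0.003,0.002,0,0,0,0],[-0.003,0.002,-0.015,0,0,0],[-0.003,0.002,-0.026,0,0,0],[-0.003,0.002,-0.031,0,0,0],[-0.003,0.002,-0.031,0,0,0]]'
python3 -m jog '[[0,0,-0.002,0,0,0],[0,0,-0.003,0,0,0],[0,0,-0.003,0,0,0]]'

```

```text
clock: 25.08
eef_pos: [0.5618, -0.2513, 0.0256]
tcp_rot: [3.141, -0.001, 2.87]
ft_force: [0.6, -0.1, -0.7]
gripper_width: 0.0501
clock: 25.45
eef_pos: [0.5622, -0.2514, 0.0249]
tcp_rot: [-3.141, 0.0, 2.869]
ft_force: [-6.2, 0.7, 14.0]
gripper_width: 0.0501
```

```bash
python3 -m jog '[[0,0,0.001,0,0,0],[0,0,0.001,0,0,0],[0,0,0.001,0,0,0],[0,0,0.001,0,0,0]]' 1
python3 -m jog '[[0.0,0,0.04,0,0,0],[0.0,0,0.10,0,0,0],[0.04,0.0,0.15,0,0,0],[0.08,0.0,0.17,0,0,0],[0.08,0.0,0.17,0,0,0]]'
python3 -m jog '[[0,0,0,0,0,0],[0,0,0,0,0,0]]'
python3 - <<'E'
from h import *
im,c=snap('wrist','w22');o=arm.get_obs();print(o['eef_pos'],o['tcp_rot']);flasks(im,c,.053)
crop(im,60,0,210,190,3.8,"c22")
im,c=snap('top','t22');flasks(im,c,.053)
E
```

```text
clock: 25.95
eef_pos: [0.5619, -0.2515, 0.024]
tcp_rot: [3.141, -0.0, 2.869]
ft_force: [-0.4, 0.5, 0.7]
gripper_width: 0.0858
clock: 26.58
eef_pos: [0.6453, -0.2503, 0.1965]
tcp_rot: [3.14, 0.005, 2.871]
ft_force: [-0.2, -0.1, -0.9]
gripper_width: 0.0853
clock: 26.82
eef_pos: [0.6403, -0.2519, 0.1928]
tcp_rot: [-3.141, -0.003, 2.869]
ft_force: [0.0, 0.0, 0.9]
gripper_width: 0.0854
[ 0.6405 -0.2519  0.1931] [-3.141  -0.0022  2.8691]
blob px [229.5 107. ] world mm 563.1 -252.2 dia 49.0 50.5
blob px [ 83.1 284.3] world mm 285.1 395.1 dia 23.9 116.5
blob px [305.6 271.7] world mm 325.3 -234.7 dia 51.9 62.9
blob px [502.4 250.4] world mm 375.0 -807.5 dia 52.7 132.2
blob px [191.7 218.7] world mm 479.6 88.1 dia 48.9 50.0
blob px [307.9 188.9] world mm 563.8 -249.6 dia 49.0 50.1
blob px [ 92.7 207.1] world mm 520.4 381.2 dia 344.8 561.9
blob px [443.8 123.7] world mm 761.5 -672.3 dia 54.6 106.0
blob px [140.5 120.3] world mm 784.8 248.1 dia 21.8 219.0
blob px [338.   59.7] world mm 820.1 -240.1 dia 939.5 1585.8
blob px [50.8 39.7] world mm 1069.4 580.4 dia 302.0 674.3
```

View pics/w22.png

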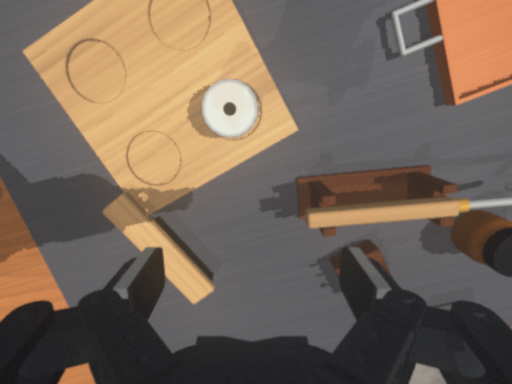

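```bash
python3 -m jog '[[-0.02,0.06,0.01,0,0,0],[-0.05,0.12,0.01,0,0,0],[-0.08,0.17,0.01,0,0,0],[-0.11,0.22,0.01,0,0,0],[-0.14,0.27,0.01,0,0,0]]'
python3 -m jog '[[-0.015,0.06,0,0,0,0],[-0.015,0.06,0,0,0,0],[-0.015,0.06,0,0,0,0],[-0.015,0.06,0,0,0,0]]'
python3 - <<'E'
from h import *
im,c=snap('wrist','w23');o=arm.get_obs();print(o['eef_pos'],o['tcp_rot']);flasks(im,c,.046)
E
```

```text
clock: 27.55
eef_pos: [0.5002, 0.0197, 0.204]
tcp_rot: [-3.141, -0.0, 2.869]
ft_force: [0.9, -0.5, 0.3]
gripper_width: 0.0855
clock: 28.05
eef_pos: [0.4873, 0.0768, 0.2039]
tcp_rot: [-3.141, -0.0, 2.867]
ft_force: [-0.6, 0.0, -0.3]
gripper_width: 0.0852
[0.4873 0.0769 0.2039] [-3.1412 -0.0005  2.8666]
blob px [493.9 298. ] world mm 696.8 311.9 dia 20.0 52.6
blob px [259.6 174.3] world mm 481.6 86.3 dia 48.6 49.4
blob px [443.8 134.1] world mm 527.5 297.9 dia 116.2 454.7
```

View pics/w23.png

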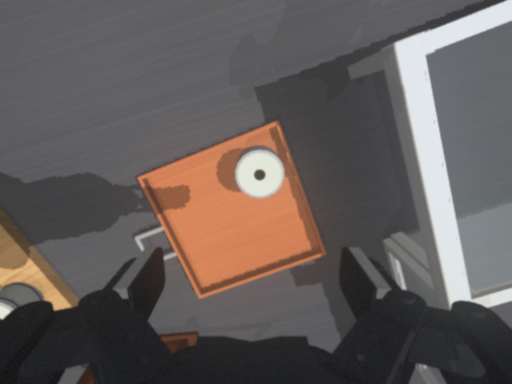

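```bash
python3 -m jog '[[-0.006,0.010,-0.06,0,0,0],[-0.006,0.010,-0.12,0,0,0],[-0.006,0.010,-0.165,0,0,0],[-0.006,0.010,-0.186,0,0,0],[-0.006,0.010,-0.186,0,0,0]]'
python3 -m jog '[[0,0,0,0,0,0],[0,0,0,0,0,0],[0,0,0,0,0,0],[0,0,0,0,0,0]]' 0
python3 -m jog '[[0,0,0,0,0,0],[0,0,0,0,0,0],[0,0,0,0,0,-10],[0,0,0,0,0,-20],[0,0,0,0,0,-30]]' 1
python3 -m jog '[[0,0,0,0,0,-10],[0,0,0,0,0,-20],[0,0,0,0,0,-30],[0,0,0,0,0,-40],[0,0,0,0,0,-50]]'
python3 -m jog '[[0,0,0,0,0,0],[0,0,0,0,0,0],[0,0,0,0,0,0],[0,0,0,0,0,0]]' 0
python3 -m jog '[[0,0,0.03,0,0,0],[0,0,0.07,0,0,0],[0,0,0.12,0,0,0],[0,0,0.17,0,0,0],[0,0,0.18,0,0,0]]'
python3 - <<'E'
from h import *
im,c=snap('wrist','w24');o=arm.get_obs();print(o['eef_pos'],o['tcp_rot'])
E
```

```text
clock: 28.72
eef_pos: [0.48, 0.0874, 0.0167]
tcp_rot: [-3.14, -0.003, 2.868]
ft_force: [0.0, -0.0, 0.4]
gripper_width: 0.0854
clock: 29.22
eef_pos: [0.4819, 0.0883, 0.0198]
tcp_rot: [-3.141, 0.003, 2.869]
ft_force: [-1.8, -2.3, 9.0]
gripper_width: 0.0502
clock: 29.85
eef_pos: [0.481, 0.0886, 0.0183]
tcp_rot: [3.141, -0.0, 2.34]
ft_force: [-0.9, -0.3, -0.6]
gripper_width: 0.0855
clock: 30.48
eef_pos: [0.481, 0.0887, 0.0183]
tcp_rot: [3.141, -0.0, 1.468]
ft_force: [-0.2, 0.5, -0.7]
gripper_width: 0.0856
clock: 30.98
eef_pos: [0.481, 0.0886, 0.0187]
tcp_rot: [3.141, 0.0, 1.476]
ft_force: [-1.7, -0.7, 6.9]
gripper_width: 0.0498
clock: 31.6
eef_pos: [0.4825, 0.0889, 0.2011]
tcp_rot: [3.136, -0.001, 1.475]
ft_force: [-0.1, -0.1, -1.3]
gripper_width: 0.0499
[0.4821 0.0886 0.2005] [ 3.1377 -0.0003  1.4744]
```

View pics/w24.png

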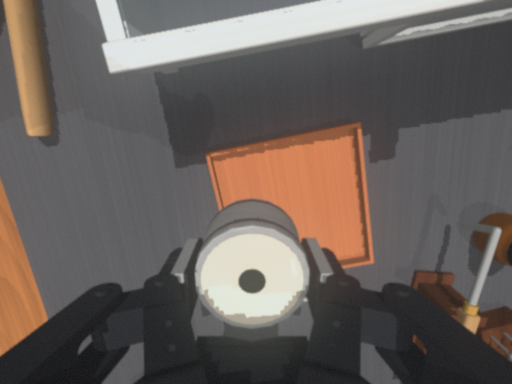

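```bash
python3 -m jog '[[0.02,-0.05,0.01,0,0,0],[0.02,-0.11,0.01,0,0,0],[0.02,-0.17,0.01,0,0,0],[0.02,-0.23,0.01,0,0,0],[0.02,-0.29,0.01,0,0,0]]'
python3 -m jog '[[0,-0.06,0,0,0,0],[0,-0.12,0,0,0,0],[0,-0.17,0,0,0,0],[0,-0.21,0,0,0,0],[0,-0.23,0,0,0,0]]'
python3 -m jog '[[0,0,0,0,0,0],[0,0,0,0,0,0]]'
python3 - <<'E'
from h import *
im,c=snap('wrist','w25');o=arm.get_obs();print(o['eef_pos'],o['tcp_rot'])
E
```

```text
clock: 32.28
eef_pos: [0.4994, -0.2033, 0.206]
tcp_rot: [-3.138, -0.001, 1.475]
ft_force: [0.9, 0.7, -1.5]
gripper_width: 0.0499
clock: 32.9
eef_pos: [0.499, -0.4335, 0.2053]
tcp_rot: [-3.138, -0.001, 1.471]
ft_force: [-0.2, -0.6, -1.4]
gripper_width: 0.0499
clock: 33.15
eef_pos: [0.5016, -0.4289, 0.2077]
tcp_rot: [-3.141, -0.002, 1.476]
ft_force: [0.8, -0.1, -1.3]
gripper_width: 0.0502
[ 0.5018 -0.4289  0.2081] [-3.1414 -0.0013  1.4766]
```

View pics/w25.png

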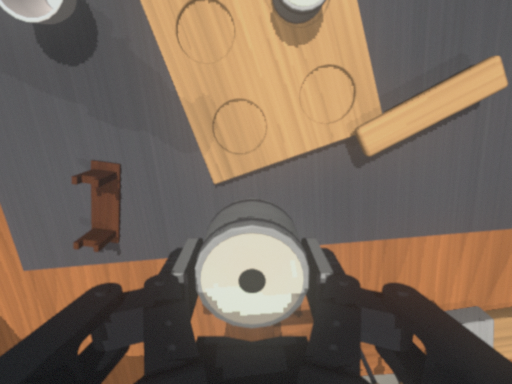

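```bash
python3 - <<'E'
from nest import *
im,c=snap('wrist','w26');o=arm.get_obs();e=o['eef_pos'];print(e,o['tcp_rot'])
print(plane(c,[(252,281)],e[2]+.0284)-e)
crop(im,200,85,80,80,8,'c26')
E
```

```text
[ 0.5018 -0.4292  0.2083] [ 3.1415 -0.0008  1.4764]
[[-0.0002 -0.0008  0.0284]]
```

View pics/c26.png

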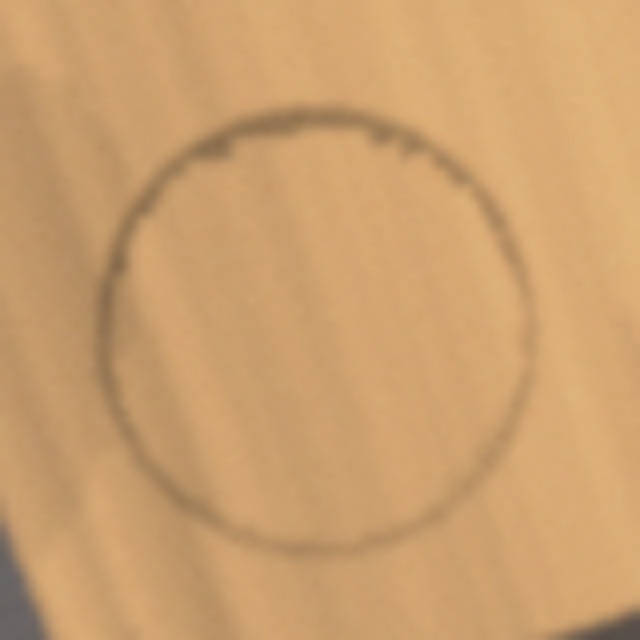

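```bash
python3 - <<'E'
from nest import *
c=camT('wrist')
nest(c,[(103,330),(320,110),(532,320),(325,549),(175,170),(475,180),(170,490),(480,480)],200,85,8)
nest(c,[(103,330),(320,110),(532,320),(325,549),(175,170),(475,180),(170,490),(480,480)],200,85,8,.0145)
E
```

```text
centre [ 0.4938 -0.3742] dia 0.05913804854797443
centre [ 0.4937 -0.3743] dia 0.05940185229787766
```

```bash
python3 -m jog '[[-0.008,0.0555,0,0,0,0],[-0.008,0.0555,-0.05,0,0,0],[-0.008,0.0555,-0.10,0,0,0],[-0.008,0.0555,-0.14,0,0,0],[-0.008,0.0555,-0.148,0,0,0]]'
python3 -m jog '[[0,0,0,0,0,0],[0,0,0,0,0,0],[0,0,0,0,0,0]]'
python3 - <<'E'
from nest import *
im,c=snap('wrist','w27');o=arm.get_obs();e=o['eef_pos'];print(e,o['tcp_rot'])
print(plane(c,[(252,281)],e[2]+.0284)-e)
crop(im,180,160,150,90,5,'c27')
E
```

```text
clock: 33.88
eef_pos: [0.4916, -0.3738, 0.0581]
tcp_rot: [-3.138, -0.003, 1.475]
ft_force: [-0.0, 0.4, -0.3]
gripper_width: 0.0502
clock: 34.25
eef_pos: [0.4939, -0.3766, 0.0619]
tcp_rot: [3.139, 0.001, 1.473]
ft_force: [0.3, 0.5, -1.3]
gripper_width: 0.0501
[ 0.4936 -0.3765  0.0616] [3.1397 0.0012 1.4731]
[[-0.     -0.0015  0.0284]]
```

View pics/c27.png

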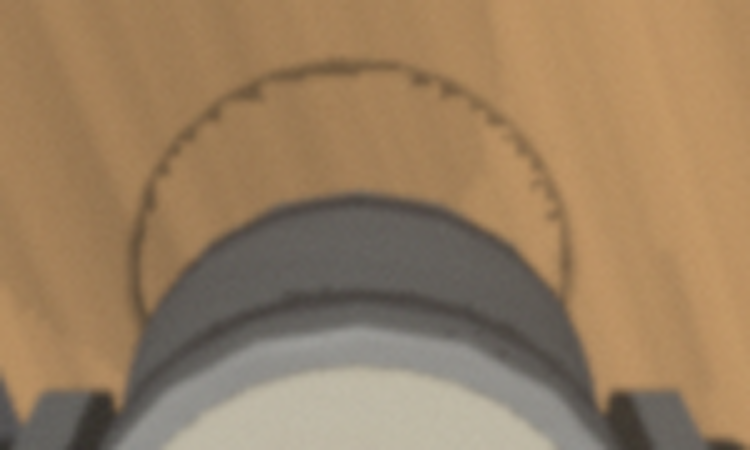

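```bash
python3 - <<'E'
from nest import *
c=camT('wrist');e=arm.get_obs()['eef_pos']
nest(c,[(143,320),(133,262),(150,190),(190,130),(260,82),(345,63),(425,75),(490,110),(545,175),(568,240),(568,295)],180,160,5)
print(e)
# visible lower rim of flask
p=[(180+a/5,160+b/5) for a,b in [(150,320),(200,255),(260,212),(362,195),(460,212),(520,250),(570,310)]]
u=plane(c,p,e[2]+.0284-.042)[:,:2]
A=np.c_[2*u,np.ones(len(u))];r=np.linalg.lstsq(A,(u**2).sum(1),rcond=None)[0];print("flask",r[:2],2*np.sqrt(r[2]+r[:2]@r[:2]))
E
```

```text
centre [ 0.493  -0.3734] dia 0.058911266311014024
[ 0.4936 -0.3765  0.0616]
flask [ 0.4937 -0.3791] 0.05372496638208441
```

```bash
python3 -m jog '[[0,0.004,0,0,0,0],[0,0.004,-0.012,0,0,0],[0,0.004,-0.024,0,0,0],[0,0.004,-0.031,0,0,0],[0,0.004,-0.032,0,0,0]]'
python3 -m jog '[[0,0,-0.001,0,0,0],[0,0,-0.002,0,0,0],[0,0,-0.003,0,0,0]]'
```

```text
clock: 34.92
eef_pos: [0.4924, -0.3716, 0.0271]
tcp_rot: [-3.14, -0.001, 1.473]
ft_force: [-0.5, 0.3, -2.0]
gripper_width: 0.0501
clock: 35.3
eef_pos: [0.4932, -0.3721, 0.0257]
tcp_rot: [3.141, 0.0, 1.473]
ft_force: [-1.5, 2.1, 7.7]
gripper_width: 0.0502
```

```bash
python3 -m jog '[[0,0,0,0,0,0],[0,0,0,0,0,0],[0,0,0,0,0,0],[0,0,0,0,0,0]]' 1
python3 -m jog '[[0.0,0,0.04,0,0,0],[0.0,0,0.10,0,0,0],[0.0,-0.04,0.15,0,0,0],[0.0,-0.06,0.18,0,0,0],[0.0,-0.06,0.18,0,0,0]]'
python3 -m jog '[[0,0,0,0,0,0],[0,0,0,0,0,0]]'
python3 - <<'E'
from h import *
im,c=snap('wrist','w28');o=arm.get_obs();print(o['eef_pos'],o['tcp_rot']);flasks(im,c,.053)
im,c=snap('top','t28');flasks(im,c,.053)
E
```

```text
clock: 35.8
eef_pos: [0.493, -0.372, 0.0253]
tcp_rot: [3.142, 0.0, 1.473]
ft_force: [0.0, -0.1, -0.4]
gripper_width: 0.0853
clock: 36.42
eef_pos: [0.4936, -0.4351, 0.2082]
tcp_rot: [3.137, 0.004, 1.47]
ft_force: [0.1, 0.3, -0.1]
gripper_width: 0.0857
clock: 36.67
eef_pos: [0.4926, -0.4303, 0.2036]
tcp_rot: [-3.139, -0.002, 1.475]
ft_force: [0.5, -0.3, 0.3]
gripper_width: 0.0858
[ 0.4927 -0.4305  0.2038] [-3.1396 -0.0017  1.4748]
blob px [247.3 124.7] world mm 493.6 -372.2 dia 47.6 48.8
blob px [37.4  8.3] world mm 324.2 -241.2 dia 46.0 56.4
blob px [ 83.1 284.3] world mm 285.1 395.1 dia 23.9 116.5
blob px [305.6 271. ] world mm 327.3 -234.7 dia 51.8 61.3
blob px [501.2 234.3] world mm 421.2 -813.2 dia 56.7 100.1
blob px [350.2 211.9] world mm 493.6 -370.1 dia 48.5 50.9
blob px [307.8 189.1] world mm 563.2 -249.6 dia 49.7 50.7
blob px [ 92.7 207.1] world mm 519.7 381.1 dia 344.1 572.0
blob px [443.8 123.7] world mm 761.5 -672.3 dia 54.6 106.0
blob px [140.5 120.3] world mm 784.8 248.1 dia 21.9 218.4
blob px [261.4  56.4] world mm 916.0 -122.3 dia 1178.6 1735.9
```

View pics/w28.png

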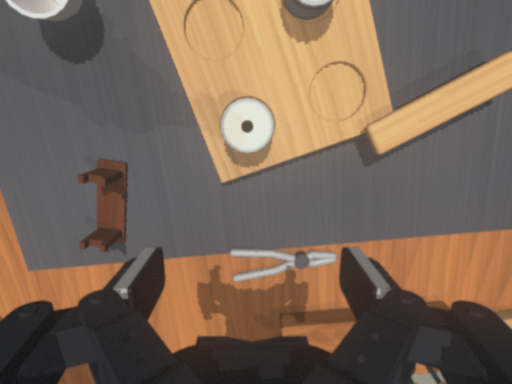

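View pics/t28.png

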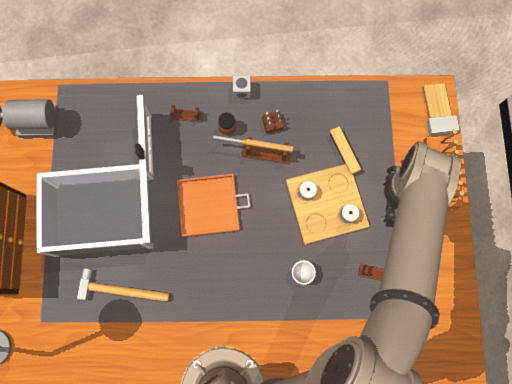

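```bash
python3 -m jog '[[0,0.04,0.04,0,0,-10],[0.02,0.10,0.08,0,0,-20],[0.05,0.15,0.1,0,0,-30],[0.08,0.20,0.1,0,0,-40],[0.1,0.25,0.1,0,0,-50]]' 1
python3 -m jog '[[0.01,0.06,0,0,0,-10],[0.02,0.12,0,0,0,-20],[0.03,0.18,0,0,0,-30],[0.04,0.24,0,0,0,-30],[0.04,0.29,0,0,0,-30]]'
python3 -m jog '[[0,0.06,0,0,0,0],[0,0.08,0,0,0,0],[0,0.08,0,0,0,0],[0,0.08,0,0,0,0]]'
python3 - <<'E'
from h import *
im,c=snap('wrist','w29');o=arm.get_obs();print(o['eef_pos'],o['tcp_rot'])
E
```

```text
clock: 37.4
eef_pos: [0.594, -0.1797, 0.3054]
tcp_rot: [3.141, -0.001, 0.595]
ft_force: [0.3, -0.0, -0.6]
gripper_width: 0.0853
clock: 38.02
eef_pos: [0.6326, 0.1114, 0.3045]
tcp_rot: [-3.141, 0.001, 0.079]
ft_force: [0.5, -0.1, -0.6]
gripper_width: 0.0855
clock: 38.52
eef_pos: [0.6334, 0.1854, 0.3048]
tcp_rot: [3.14, 0.0, 0.074]
ft_force: [-0.3, 0.3, 0.6]
gripper_width: 0.0853
[0.6336 0.1851 0.305 ] [3.1399 0.0002 0.0735]
```

View pics/w29.png

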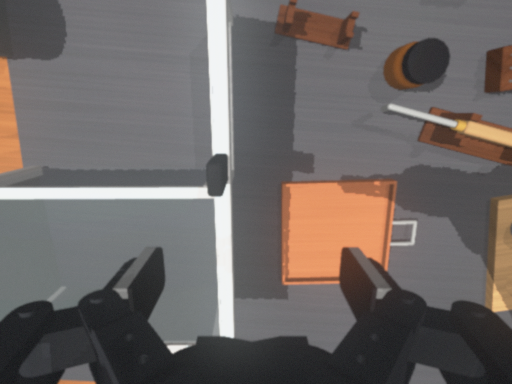

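```bash
python3 - <<'E'
from h import *
c=camT('wrist');print(plane(c,[(214.5,180)],.205))
crop(cv2.imread("pics/w29.png"),180,130,80,80,6,"c29")
E
```

```text
[[0.6467 0.2168 0.205 ]]
```

View pics/c29.png

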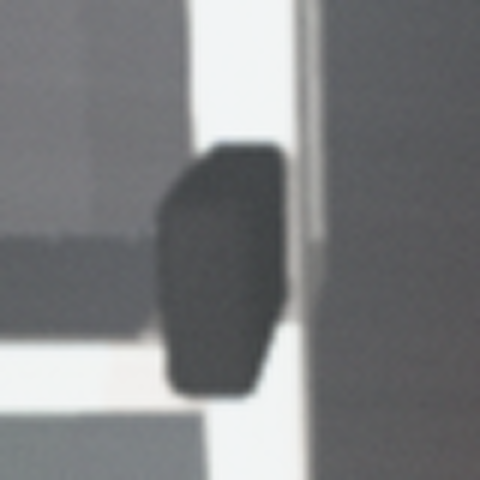

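```bash
python3 -m jog '[[0.013,0.032,0,0,0,0],[0.013,0.032,-0.06,0,0,0],[0.013,0.032,-0.11,0,0,0],[0.013,0.032,-0.135,0,0,0],[0.013,0.032,-0.135,0,0,0]]'
python3 -m jog '[[0,0,0,0,0,0],[0,0,0,0,0,0],[0,0,0,0,0,0],[0,0,0,0,0,0]]' 0
python3 -m jog '[[-0.02,-0.0015,0,0,0,0],[-0.06,-0.0045,0,0,0,0],[-0.10,-0.0075,0,0,0,0],[-0.14,-0.0105,0,0,0,0],[-0.165,-0.0125,0,0,0,0]]'
python3 -m jog '[[-0.02,-0.0015,0,0,0,0],[-0.034,-0.0026,0,0,0,0],[-0.038,-0.0028,0,0,0,0],[-0.038,-0.0028,0,0,0,0],[-0.038,-0.0028,0,0,0,0]]'
```

```text
clock: 39.2
eef_pos: [0.6452, 0.217, 0.1679]
tcp_rot: [3.139, 0.004, 0.074]
ft_force: [-0.7, -0.7, 0.9]
gripper_width: 0.0852
clock: 39.7
eef_pos: [0.6468, 0.2177, 0.1712]
tcp_rot: [3.138, -0.001, 0.076]
ft_force: [-2.1, 6.4, 11.8]
gripper_width: 0.0132
clock: 40.33
eef_pos: [0.4808, 0.205, 0.1711]
tcp_rot: [3.138, -0.002, 0.076]
ft_force: [2.4, -6.0, 4.0]
gripper_width: 0.0135
clock: 40.95
eef_pos: [0.4437, 0.2022, 0.1711]
tcp_rot: [3.138, -0.001, 0.075]
ft_force: [-1.3, -8.4, 8.9]
gripper_width: 0.0131
```

```bash
python3 -m jog '[[-0.002,0,0,0,0,0],[-0.004,0,0,0,0,0],[-0.004,0,0,0,0,0]]'
python3 -m jog '[[0,0,0,0,0,0],[0,0,0,0,0,0],[0,0,0.04,0,0,0],[0,0,0.10,0,0,0],[0.03,-0.03,0.14,0,0,0]]' 1
python3 -m jog '[[0.03,-0.06,0,0,0,0],[0.04,-0.12,0,0,0,0],[0.05,-0.18,0,0,0,0],[0.05,-0.22,0,0,0,0]]'
python3 -m jog '[[0,0,0,0,0,0],[0,0,0,0,0,0]]'
python3 - <<'E'
from h import *
snap('wrist','w30');snap('top','t30');im,c=snap('scene','s30')
E
```

```text
clock: 41.32
eef_pos: [0.443, 0.2022, 0.1712]
tcp_rot: [3.14, -0.006, 0.074]
ft_force: [12.7, -7.0, -3.2]
gripper_width: 0.0129
clock: 41.95
eef_pos: [0.4677, 0.1781, 0.3134]
tcp_rot: [-3.14, -0.002, 0.085]
ft_force: [1.5, 0.6, -0.7]
gripper_width: 0.0851
clock: 42.45
eef_pos: [0.519, -0.0481, 0.3101]
tcp_rot: [3.141, 0.0, 0.075]
ft_force: [0.3, -0.6, 1.3]
gripper_width: 0.0856
clock: 42.7
eef_pos: [0.5188, -0.0439, 0.3103]
tcp_rot: [-3.141, 0.0, 0.078]
ft_force: [0.4, 0.4, 0.3]
gripper_width: 0.0856
```

View pics/t30.png

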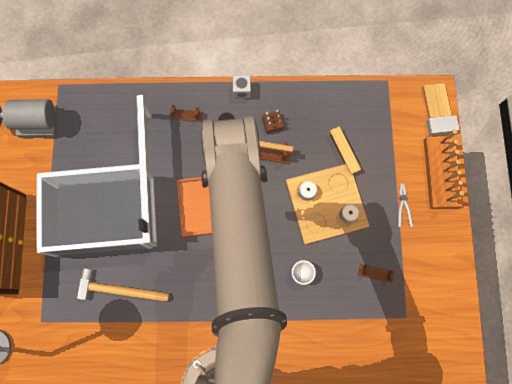

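View pics/s30.png

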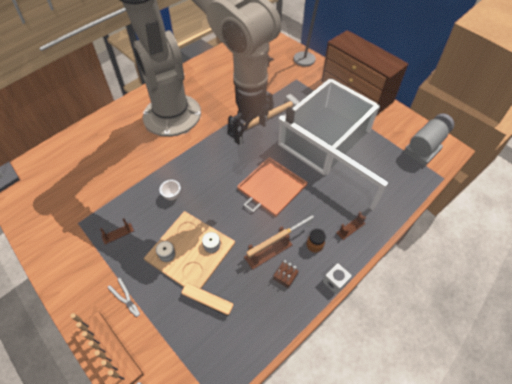

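View pics/w30.png

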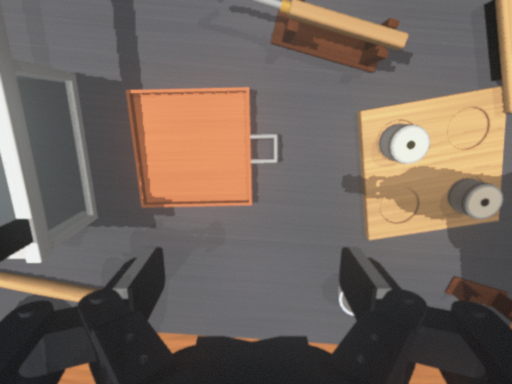

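```bash
python3 - <<'E'
from h import *
a=cv2.imread("pics/scene0.png");im,c=snap('scene')
cv2.imwrite("pics/cmp.png",cv2.resize(np.vstack([a[200:300,140:340],im[200:300,140:340]]),None,fx=3,fy=3,interpolation=cv2.INTER_CUBIC))
im,c=snap('wrist')
h=cv2.cvtColor(im,cv2.COLOR_BGR2HSV)
flasks(im,c,.053)
# tray & tab
print("tray rim",plane(c,[(127,90),(249,88),(252,206),(143,208)],.018).round(4))
t=camT('top');i2,_=snap('top');flasks(i2,t,.053)
print("tab top-cam",plane(t,[(30+452/4,80+580/4)],.205)); crop(i2,120,205,40,45,12,'ctab')
E
```

```text
blob px [ 27.1 254.1] world mm 368.1 284.0 dia 44.5 58.0
blob px [410.2 144.6] world mm 563.4 -253.0 dia 50.0 50.6
blob px [ 10.6 152.8] world mm 504.2 281.3 dia 23.9 307.0
tray rim [[ 0.6039  0.1356  0.018 ]
 [ 0.6202 -0.0323  0.018 ]
 [ 0.4499 -0.0501  0.018 ]
 [ 0.4332  0.1176  0.018 ]]
blob px [ 83.1 284.3] world mm 285.2 395.1 dia 23.9 116.2
blob px [305.6 271.8] world mm 325.4 -234.5 dia 51.0 63.2
blob px [502.1 248.1] world mm 375.5 -808.5 dia 50.5 130.8
blob px [307.8 189.1] world mm 563.5 -249.5 dia 49.5 50.2
blob px [443.9 123.7] world mm 761.5 -672.3 dia 54.6 106.0
blob px [ 98.4 194.3] world mm 580.1 370.1 dia 362.2 693.1
blob px [98.  34.3] world mm 1077.5 392.5 dia 78.6 159.1
blob px [280.3  56.8] world mm 924.5 -126.8 dia 1038.4 1759.4
tab top-cam [[0.4403 0.1973 0.205 ]]
```

View pics/cmp.png

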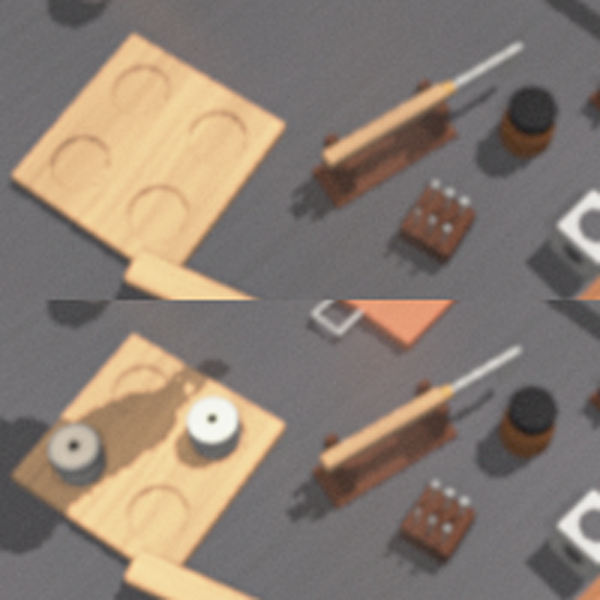

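View pics/ctab.png

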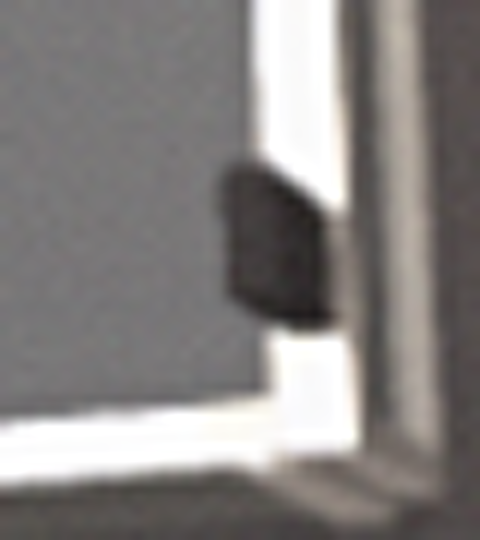

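```bash
python3 - <<'E'
from h import *
s,c=snap('scene');t,d=snap('top');w,e=snap('wrist')
crop(s,150,235,70,40,10,'f1');crop(t,295,175,75,60,10,'f2');crop(w,370,110,142,120,5,'f3')
E
```

```text
(no output)
```

View pics/f1.png

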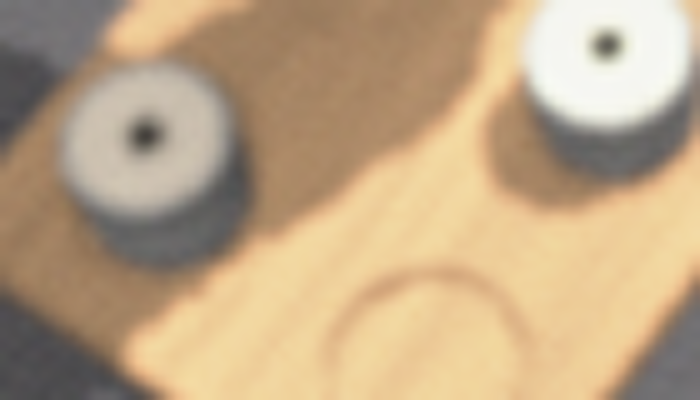

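View pics/f2.png

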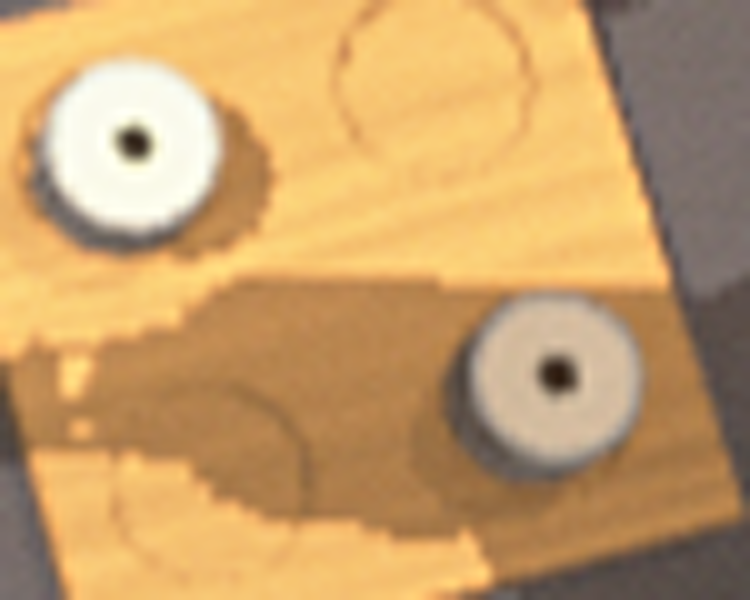

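View pics/f3.png

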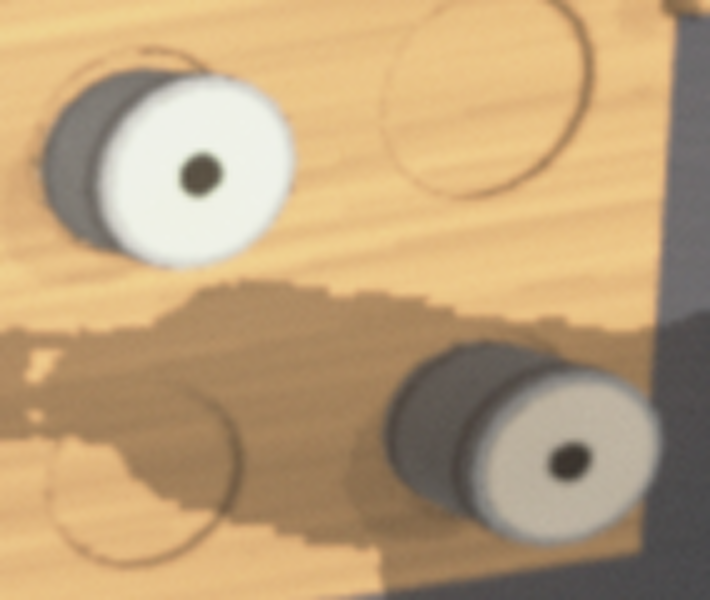

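```bash
python3 - <<'E'
from h import *
s,t,w=camT('scene'),camT('top'),camT('wrist')
print(proj(s,[[.4937,-.374,.016],[.5659,-.2514,.016]]),proj(t,[[.4937,-.374,.016],[.5659,-.2514,.016]]),proj(w,[[.4937,-.374,.016],[.5659,-.2514,.016]]))
for n,px in(("A",[(150+606/10,235+45/10),(295+133/10,175+143/10),(370+201/5,110+174/5)]),("B",[(150+146/10,235+135/10),(295+558/10,175+375/10),(370+570/5,110+461/5)])):
    M=np.zeros((3,3));b=np.zeros(3)
    for c,p in zip((s,t,w),px):
        o,d=rays(c,[p]);d=d[0]/np.linalg.norm(d[0]);Q=np.eye(3)-np.outer(d,d);M+=Q;b+=Q@o
        print(n,plane(c,[p],.053)[0])
    print(n,"tri",np.linalg.solve(M,b))
E
```

```text
[[166.4711 254.316 ]
 [212.4062 245.4564]] [[348.8981 214.0925]
 [306.8461 190.8369]] [[464.9599 193.9968]
 [395.4793 139.9617]]
A [ 0.5633 -0.2518  0.053 ]
A [ 0.5625 -0.2512  0.053 ]
A [ 0.5631 -0.2544  0.053 ]
A tri [ 0.5631 -0.2522  0.0543]
B [ 0.4934 -0.3717  0.053 ]
B [ 0.4922 -0.372   0.053 ]
B [ 0.4921 -0.3756  0.053 ]
B tri [ 0.4929 -0.3723  0.0549]
```

```bash
python3 -c "
from cell import arm
print(arm.hand_in());print(arm.get_obs()['clock'])"
```

```text
the job is handed in; nothing more can be done
None
the job is handed in; nothing more can be done
```

I handed the job in at about 43 s on the robot's clock, with every step done. `hand_in` reports no verdict, so the results below come from my own checks.

**What I did:** I slid the guard open about 202 mm by its tab and hooked the tray's pull loop. I then dragged the tray out and put the hook tool back on its stand. The two flasks present went into two diagonally opposite nests, and I slid the guard shut until it pushed back with about 13 N.

**What the last checks showed:**
- **Guard:** the tab is back where it started, to within a few mm.
- **Tray:** it lies flat on the bench, with its centre about 180 mm in front of the cabinet mouth.
- **Hook tool:** it lies on the largest stand, about 6 mm further along it than at the start, and looks level in the pictures.
- **Flasks:** they sit about 3 mm and 2 mm from their nest centres. Their tops measured 54–55 mm high where 53 mm was expected. A flask resting on a nest rim would read 58 mm, so I take both as seated.
- **Other things on the bench:** none looks moved in the pictures.

**Disagreements:** the cameras differed by 2–4 mm on the flask positions. The measured arm pose also wavered by about 2 mm just after each stop. One wrist measurement of the tool on its stand was about 10 mm off because the arm was still moving, so I judged it relative to the stand base instead.

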